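# Lean two washed gel plates in the drain rack

## Robot

A 6-joint arm with a two-finger parallel gripper is mounted at the origin on the work surface. World frame = base frame: x ahead of the robot, y to its left, z up, the work surface at z = 0. Lengths are in m, angles in rad, forces in N, time in s.
With the tool pointing down it reaches from about 0.375 to 0.9 m from the base axis. Payload 3.1 kg.
Tool frame: the origin (TCP) lies at the very end of the fingers, on their centre line; the grasp point (between the pads) lies 19 mm behind it; z points along the fingers, y is the direction in which the jaws open and shut (so a half turn about z gives the same grasp; the last joint's range is limited). The gripper opens to 87 mm and grips with 3 to 60 N. Pads are 19 mm wide; open, the fingers measure 117 mm over their backs; the gripper's body (75 mm by 190 mm) begins 51 mm behind the grasp point.
Start: joints at [0.94, 0.527, 1.433, -0, 1.181, -0.178], TCP at [0.273, 0.562, 0.223] pointing down, gripper open.
Joint ranges: [-3.08, 3.08], [-0.75, 2.2], [0.22, 2.44], [-1.43, 4.57], [0, 2.65], [-2.85, 2.85]. Speed limits (rad/s): [2.79, 2.79, 3.14, 3.14, 3.14, 3.14].

## Interface

Orientations are given as a unit quaternion [x, y, z, w].
In Python, from rig import robot gives the robot as it stands. The module is installed in compiled form; this text tells all that it offers.
- The arm moves only by the tool send_rows, never from a script. Its argument "deltas" is a list of rows, each an object of numbers: "tx", "ty", "tz": the shift along the tool's x, y, z in cm; "rx", "ry", "rz": the turn, a rotation vector about the tool's x, y, z in rad. A call has 1 to 5 rows; each row is the pose to reach, as a shift and turn from the pose commanded when the call began, along the tool's axes at that moment; what a row does not reach only later rows make up. A row lasts 1/12 s, in which the tool goes at most 41.7 mm and 7.16 degrees, less where a joint would pass 70% of its speed; a pose out of reach is approached as far as the arm can. A call with a gripper value outside its range is refused whole. "claw" is the finger opening in cm, from 0 to 8.7, set as the call begins (left out, the last holds). The fingers move at their own pace and stop on an object; "squeeze" is the grip in N (left out, the last holds). Time passes only in rows, so rows that repeat a pose let the fingers close. It gives the time, the measured TCP pose, the force and the opening at its end, in the units of the state.
- robot.get_obs(): the state, without advancing time (a new reading comes with each control period).
- robot.camera(name): name is "scene" or "side" or "wrist"; returns a dict with "color" (480x640x3 uint8, red, green, blue), "z_map" (480x640 float32, m along the optical axis (not along the pixel's ray), 0 where there is no reading), "intrinsics" (3x3 intrinsics, pixels), "distortion" ([k1, k2, p1, p2, k3] as OpenCV has them; the pictures are not rectified), "R" (3x3) and "t" (3): a world point X has camera coordinates R X + t; the wrist camera has in their place "tool_from_camera" (4x4, takes a point from camera to tool coordinates, whose origin is the TCP and whose axes are the flange's). Camera axes: x right, y down, z forward; pixel columns grow to the right and rows downward; lengths in m; the calibration is good to about 2 mm. A picture is of the moment at which its call begins: read the wrist's pose just before it.
- robot.hand_in(): hands the job in, once; it reports no verdict.
Trained networks look in the newest picture that a camera, given by its name, has taken for a name from the list of things; names that differ only in an ending like _2 or _b are one class to them, and where a whole thing is asked for, a point or a joint stands for the part that bears it (a point fixed in the world has none). Each returns a list of dicts, best first, with "p" (0 to 1); they miss things now and then, are a little off and sometimes report something else, mostly with a low value. They report only what shows in the picture. A call takes as long as a camera call. They do not tell look-alikes from the thing itself.
- robot.outline_of(label, camera): "pixels" (480x640 bool, what is visible of it) and "xy" ([column, row] in pixels, amid what is visible of it).
- robot.tip_of(label, camera): "xy" ([column, row] in pixels: a listed point, or the origin of a listed thing).
The state is a dict: "time": time; "q": joint angles; "joint_velocities": joint speeds; "joint_torque": joint torques, N m; "position": TCP position; "tool_rot": TCP orientation; "ft_force": force on the tool from outside, world axes, zero at the start; "moment": the same for the moment, N m; "grip_width": finger opening in m.
Only numpy, scipy, OpenCV 4.12 (cv2) and the standard library are available. Lean on these libraries where they do the work, as an engineer would, in place of code of your own. Each camera call takes 0.05 s, during which the arm holds its last target.

## Task

Put the two washed glass gel plates to drain: swing the drain rack's folded wire rest up and back until it stops, then lift each plate out of the rinse tub and lean the two side by side against the rest, each standing with its foot in the middle one of the three blue grooves so that it leans back about 30 degrees from upright. Set the glass down gently, never letting it drop or fall back against the wire, and do not disturb the tip box, the brown bottle or the tube rack.

Things in the scene. Friction and masses are not known exactly. Their poses are not given: they have to be found in the camera images.
- rack: drain rack, fixed: white drip tray 155 x 330 mm, rims 14 mm high, three blue grooves along its whole width. Origin on the bench under the wire rest's hinge line; x towards the grooves, y along them. Tray spans x -55 to 100 mm. Two hinge lugs, 46 mm tall, at x 0, y +-156 mm. Room for two plates side by side, centred at y -70 and +70 mm.
- groove_mid (a point): centre of the floor of the rack's middle groove (rack axes): at rack x 53 mm, 6 mm above the bench. Grooves are 14 mm wide, 20 mm apart; the ribs between are 6 mm high, 284 mm long. A plate 5 mm thick with its foot here leans about 30 degrees from upright, top towards the rack's -x, on the raised rest (about 20 or 38 degrees in the others).
- rest (a joint): angle of the wire rest about its hinge, rad: 0 lying flat over the grooves, 1.745 raised and at its stop, 10 degrees past upright. Hinge axis 36 mm above the bench at rack x 0, along the rack's y. Stiff by friction (0.12 N m): it stays where it is left.
- rest_bar (a point): middle of the rest's cross bar: straight steel bar 10 mm thick, 296 mm long, parallel to the grooves, held by a leg at each end, on an arc of 70 mm radius about the hinge axis. Raised to the stop, its axis is 105 mm above the bench at rack x -12 mm. A thinner wire 24 mm from the hinge only stiffens the frame.
- tub: white rinse tub, fixed, 150 x 138 mm (x, y), 90 mm high, open at the top, floor 5 mm above the bench; origin at the centre of its underside. Two upright slots 9 mm wide, at x -35 and +35 mm, hold a plate each, plate width along the tub's y; the slots' guide ribs reach 81 mm above the bench.
- plain_mid (a point): plain greenish glass gel plate 120 mm wide (y), 180 tall (z), 5 thick (x), about 0.25 kg, starting upright in one of the tub's slots (top edge 185 mm above the bench). Grey strips along both side edges, frosted band 22 mm high along its straight top edge. The point is its centre, 90 mm above its lower edge.
- plain_foot (a point): middle of the lower edge of the plain plate (axes as the plate's).
- notched_mid (a point): notched greenish glass gel plate 120 mm wide (y), 180 tall (z), 5 thick (x), about 0.25 kg, starting upright in one of the tub's slots (top edge 185 mm above the bench). A notch 80 mm wide, 18 deep in the middle of the top edge leaves a frosted ear 20 mm wide at each side; a blue line 6 mm high lies under the notch. The point is the centre, 90 mm above the lower edge.
- notched_foot (a point): middle of the lower edge of the notched plate (axes as the plate's).
- tip_box: bystander: white box of yellow pipette tips, 85 x 122 mm, 67 mm high; origin at the centre of its underside.
- reagent: bystander: brown glass bottle, 70 mm across and 130 mm high; origin at the centre of its underside.
- tube_rack: bystander: blue tube rack 90 x 190 mm with capped tubes, 80 mm high; origin at the centre of its underside.
Not all that is in view belongs to the job. Leave any green or pink look-alike of the part that bears plain_mid alone.

How it is judged:
By the outcome, as a careful person would: the job done as asked, in the order asked, and still so for the second after the job is handed in, with the robot touching nothing.
It also fails if it takes over 72 s, if anything falls off the work surface, if the arm or the gripper's body presses on something with over 40 N, if the wrist force passes 120 N, or if a joint passes its speed limit or range.

## Working session

There is one attempt and no reset: what is moved stays moved. The work goes in short steps, Python scripts to look and compute and a tool call to move; the robot and the scene stay as the last step left them, time stands still between calls to the robot, and variables do not carry over. Pictures are saved under pics/ and viewed, and the job is handed in when it is done.

Besides the shell and the picture viewer there is one more tool, called after ">>>" as name(argument=value, ...) on one line, values as JSON. send_rows: Moves the arm, as the interface text tells. Its arguments: {"type":"object","properties":{"deltas":{"type":"array","items":{"type":"object","properties":{"tx":{"type":"number"},"ty":{"type":"number"},"tz":{"type":"number"},"rx":{"type":"number"},"ry":{"type":"number"},"rz":{"type":"number"}}}},"claw":{"type":"number"},"squeeze":{"type":"number"}},"required":["deltas"]}

```bash
mkdir -p pics; cat > h.py <<'E'
import numpy as np, cv2
from rig import robot
from scipy.spatial.transform import Rotation as Rn
def save(name,img): cv2.imwrite('pics/'+name+'.png',cv2.cvtColor(img,cv2.COLOR_RGB2BGR))
def world(c,uv,z):
    uv=np.array(uv,float).reshape(-1,1,2)
    n=cv2.undistortPoints(uv,c['intrinsics'],c['distortion']).reshape(-1,2)
    P=np.c_[n,np.ones(len(n))]*np.asarray(z).reshape(-1,1)
    return (P-c['t'])@c['R']
def onplane(c,uv,h):
    n=cv2.undistortPoints(np.array(uv,float).reshape(-1,1,2),c['intrinsics'],c['distortion']).reshape(-1,2)
    d=np.c_[n,np.ones(len(n))]@c['R']; o=-c['R'].T@c['t']
    s=(h-o[2])/d[:,2]; return o+d*s[:,None]
def proj(c,X):
    rv,_=cv2.Rodrigues(c['R']); p,_=cv2.projectPoints(np.array(X,float).reshape(-1,3),rv,c['t'],c['intrinsics'],c['distortion']); return p.reshape(-1,2)
def wristcam():
    o=robot.get_obs(); c=robot.camera('wrist'); T=np.eye(4); T[:3,:3]=Rn.from_quat(o['tool_rot']).as_matrix(); T[:3,3]=o['position']
    M=np.linalg.inv(T@c['tool_from_camera']); c['R']=M[:3,:3]; c['t']=M[:3,3]; return c
E
python3 - <<'E'
from h import *
o=robot.get_obs(); print(o)
for n in ['scene','side']:
    c=robot.camera(n); save(n+'0',c['color']); print(n,-c['R'].T@c['t'],c['R'][2])
    for l in ['rack','groove_mid','rest_bar','tub','plain_mid','plain_foot','notched_mid','notched_foot','tip_box','reagent','tube_rack']:
        print(l,[(np.round(d['xy']),round(d['p'],2)) for d in robot.tip_of(l,n)[:3]],[(np.round(d['xy']),round(d['p'],2),d['pixels'].sum()) for d in robot.outline_of(l,n)[:3]])
E
```

```text
{'time': 0.0, 'q': array([ 9.39501858e-01,  5.28451996e-01,  1.43389848e+00, -1.48356504e-06,
        1.18138690e+00, -1.78477456e-01]), 'joint_velocities': array([ 0.00190319, -0.00263012, -0.00131621,  0.00068116,  0.00097603,
        0.00135239]), 'joint_torque': array([ 2.85709802e-04, -4.40031445e+01, -1.76594692e+01,  6.33283309e-02,
        5.82116819e-02, -1.59759838e-04]), 'position': array([0.27296222, 0.56143289, 0.22158155]), 'tool_rot': array([ 2.24478740e-01,  9.74478397e-01, -9.85926422e-04, -4.21786814e-04]), 'ft_force': array([-0.69215992, -0.19367425, -0.25571922]), 'moment': array([ 0.02767422, -0.0177403 ,  0.01650772]), 'grip_width': 0.08717861325811897}
scene [1.32817754 0.7120582  0.81869435] [-0.61612484 -0.54135352 -0.57212459]
rack [(array([266., 242.]), 0.76)] [(array([260., 242.]), 0.6, np.int64(3834))]
groove_mid [(array([366., 270.]), 0.34)] [(array([256., 244.]), 0.69, np.int64(3836))]
rest_bar [(array([248., 243.]), 0.85)] [(array([253., 242.]), 0.73, np.int64(693))]
tub [(array([374., 298.]), 0.63)] [(array([378., 298.]), 0.76, np.int64(2316))]
plain_
[... 1851 characters left out ...]
id [(array([268., 221.]), 0.67)] [(array([265., 215.]), 0.62, np.int64(409)), (array([391., 282.]), 0.32, np.int64(600))]
notched_foot [] [(array([265., 216.]), 0.98, np.int64(435)), (array([385., 280.]), 0.26, np.int64(725))]
tip_box [(array([387., 239.]), 0.68), (array([266., 220.]), 0.2)] [(array([388., 230.]), 0.57, np.int64(1161)), (array([275., 232.]), 0.24, np.int64(1986))]
reagent [(array([211., 192.]), 0.85)] [(array([211., 177.]), 0.87, np.int64(517)), (array([377., 294.]), 0.58, np.int64(4793))]
tube_rack [(array([462., 383.]), 0.83), (array([268., 242.]), 0.66), (array([386., 236.]), 0.62)] [(array([465., 379.]), 0.75, np.int64(3195)), (array([377., 293.]), 0.71, np.int64(4698))]
```

View pics/scene0.png

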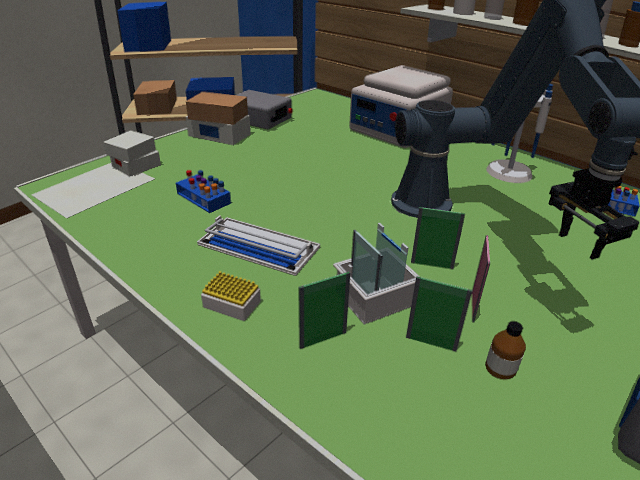

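View pics/side0.png

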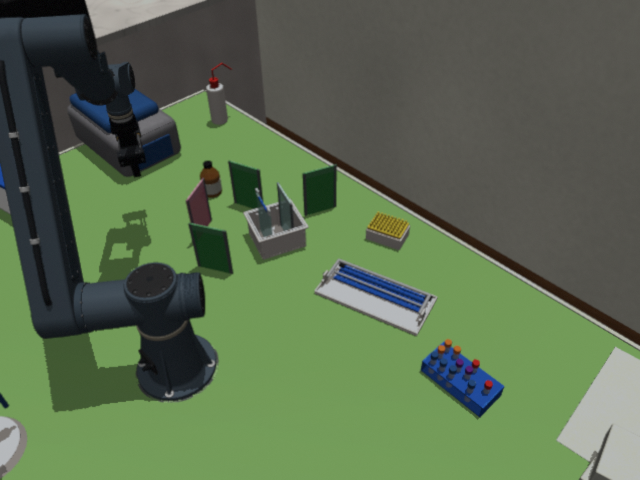

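```bash
python3 - <<'E'
from h import *
c=robot.camera('scene'); s=robot.camera('side')
for n,k in (('scene',c),('side',s)):
    for l in ['rack','tub','tip_box','reagent','tube_rack']:
        d=robot.outline_of(l,n)
        if not d: continue
        d=d[0]; v,u=np.nonzero(d['pixels']); z=k['z_map'][v,u]; m=z>0
        W=world(k,np.c_[u,v][m],z[m]); 
        print(n,l,np.percentile(W,[1,50,99],axis=0).round(3).tolist(), onplane(k,robot.tip_of(l,n)[0]['xy'],0).round(3))
        if l in('rack','tub'):
            for lo,hi in ((0.0,0.03),(0.03,0.06),(0.075,0.1)):
                q=W[(W[:,2]>lo)&(W[:,2]<hi)]
                if len(q)>20:
                    r=cv2.minAreaRect((q[:,:2]*1000).astype(np.float32)); print('  ',lo,r,len(q))
    d=robot.outline_of('rest_bar',n)[0]; v,u=np.nonzero(d['pixels']);z=k['z_map'][v,u]; m=z>0;W=world(k,np.c_[u,v][m],z[m]);print('bar',cv2.minAreaRect((W[:,:2]*1000).astype(np.float32)),np.median(W[:,2]), onplane(k,robot.tip_of('rest_bar',n)[0]['xy'],0.036).round(3))
E
```

```text
scene rack [[0.456, -0.366, -0.002], [0.574, -0.193, 0.006], [0.672, -0.035, 0.043]] [[ 0.536 -0.203  0.   ]]
   0.0 ((562.3291625976562, -204.4735565185547), (165.353759765625, 332.2858581542969), 16.694229125976562) 3023
   0.03 ((572.0357666015625, -200.79783630371094), (89.287353515625, 323.3039245605469), 16.557584762573242) 673
scene tub [[0.456, 0.099, -0.001], [0.563, 0.238, 0.055], [0.614, 0.275, 0.09]] [[0.514 0.191 0.   ]]
   0.0 ((550.8509521484375, 163.59506225585938), (133.83982849121094, 234.93084716796875), 5.076963424682617) 580
   0.03 ((519.5977783203125, 192.30116271972656), (138.8187255859375, 151.3212127685547), 67.09244537353516) 610
   0.075 ((516.5303955078125, 186.87686157226562), (158.93702697753906, 167.3907012939453), 69.3551254272461) 672
scene tip_box [[0.698, -0.133, -0.004], [0.797, -0.042, 0.05], [0.837, 0.01, 0.066]] [[ 0.784 -0.064  0.   ]]
scene reagent [[0.726, -0.114, -0.001], [0.797, -0.04, 0.05], [0.837, 0.01, 0.066]] [[0.513 0.532 0.   ]]
scene tube_rack [[0.457, 0.1, 0.001], [0.563, 0.239, 0.055], [0.614, 0.275, 0.09]] [[ 0.493 -0.566  0.   
[... 711 characters left out ...]
 ((515.530517578125, 182.29135131835938), (150.17462158203125, 150.7210235595703), 70.08956146240234) 511
   0.075 ((517.0991821289062, 180.92652893066406), (162.7216033935547, 169.44427490234375), 69.13915252685547) 598
side tip_box [[0.724, -0.132, 0.003], [0.76, -0.077, 0.053], [0.834, -0.008, 0.072]] [[ 0.78 -0.07  0.  ]]
side reagent [[0.42, 0.413, -0.004], [0.507, 0.514, 0.076], [0.618, 0.703, 0.174]] [[ 0.546 -0.216  0.   ]]
side tube_rack [[0.451, -0.656, -0.003], [0.478, -0.57, 0.044], [0.544, -0.467, 0.083]] [[ 0.504 -0.563  0.   ]]
bar ((594.7953491210938, -200.2872314453125), (109.08830261230469, 302.7843017578125), 15.914749145507812) 0.04223937359382009 [[ 0.603 -0.194  0.036]]
```

```bash
python3 - <<'E'
from h import *
w=wristcam(); save('w0',w['color']); print(w['tool_from_camera'].round(4).tolist(), w['intrinsics'].tolist())
for n in ['scene','side']:
    k=robot.camera(n)
    for l in ['plain_mid','notched_mid']:
        for d in robot.outline_of(l,n)[:7]:
            v,u=np.nonzero(d['pixels']);z=k['z_map'][v,u]; m=z>0;W=world(k,np.c_[u,v][m],z[m])
            r=cv2.minAreaRect((W[:,:2]*1000).astype(np.float32)); print(n,l,d['xy'].round() if hasattr(d['xy'],'round') else d['xy'],round(d['p'],2),k['color'][v,u].mean(0).round(),np.median(W,0).round(3),np.percentile(W[:,2],[1,99]).round(3),np.round(cv2.boxPoints(r)).tolist())
E
```

```text
[[0.001, -0.9563, -0.2922, 0.0798], [1.0, 0.001, 0.0003, 0.0008], [0.0, -0.2922, 0.9563, -0.1626], [0.0, 0.0, 0.0, 1.0]] [[339.728211824034, 0.0, 318.0713968503946], [0.0, 339.728211824034, 237.52399549058146], [0.0, 0.0, 1.0]]
scene plain_mid [324.0, 309.2] 0.84 [24. 52. 29.] [0.719 0.19  0.098] [0.002 0.178] [[477.0, 121.0], [519.0, 38.0], [778.0, 167.0], [736.0, 251.0]]
scene plain_mid [364.4, 262.2] 0.78 [65. 78. 75.] [0.552 0.175 0.124] [0.044 0.184] [[524.0, 115.0], [533.0, 112.0], [575.0, 230.0], [566.0, 233.0]]
scene plain_mid [438.8, 311.7] 0.62 [28. 58. 33.] [0.556 0.383 0.096] [-0.002  0.179] [[298.0, 330.0], [356.0, 214.0], [595.0, 333.0], [537.0, 448.0]]
scene plain_mid [437.2, 232.3] 0.56 [27. 56. 32.] [0.29  0.221 0.094] [-0.001  0.178] [[-36.0, 134.0], [22.0, 12.0], [332.0, 158.0], [275.0, 280.0]]
scene notched_mid [390.2, 256.4] 0.71 [66. 83. 80.] [0.487 0.203 0.12 ] [0.016 0.182] [[213.0, 60.0], [258.0, -4.0], [547.0, 198.0], [502.0, 262.0]]
side plain_mid [322.8, 187.0] 0.89 [25. 51. 28.] [0.715 0.185 0.097] [0.003 0.182] [[653.0, 199.0], [745.0, 127.0], [919.0, 35
[... 215 characters left out ...]
9.] [0.549 0.172 0.125] [0.023 0.188] [[523.0, 108.0], [532.0, 104.0], [575.0, 230.0], [566.0, 233.0]]
side plain_mid [197.2, 205.7] 0.56 [72. 53. 53.] [0.374 0.388 0.116] [0.002 0.183] [[244.0, 251.0], [316.0, 211.0], [489.0, 526.0], [417.0, 566.0]]
side plain_mid [245.5, 183.5] 0.55 [29. 56. 32.] [0.553 0.381 0.105] [0.    0.182] [[468.0, 250.0], [546.0, 223.0], [695.0, 646.0], [617.0, 673.0]]
side notched_mid [265.4, 215.7] 0.75 [64. 76. 77.] [0.485 0.205 0.109] [0.005 0.188] [[425.0, 148.0], [462.0, 122.0], [625.0, 349.0], [588.0, 376.0]]
side notched_mid [286.3, 206.8] 0.18 [66. 78. 72.] [0.551 0.175 0.12 ] [-0.001  0.188] [[492.0, 133.0], [532.0, 102.0], [750.0, 383.0], [711.0, 414.0]]
```

```bash
cat >> h.py <<'E'
def Rt(yaw,tilt=0):  # tool down, jaws y at yaw (deg), tilt deg (rx = -tilt)
    a=np.radians(yaw); y=np.array([np.cos(a),np.sin(a),0]); z=np.array([0,0,-1.]); x=np.cross(y,z)
    return np.c_[x,y,z]@Rn.from_rotvec([-np.radians(tilt),0,0]).as_matrix()
def plan(wps,start=None,step=0.04,rot=6.8):
    """wps: list of (pos,R[,step]); prints calls"""
    if start is None:
        o=robot.get_obs(); p=o['position'];R=Rn.from_quat(o['tool_rot']).as_matrix()
    else: p,R=start
    for wp in wps:
        P,Q=np.array(wp[0],float),wp[1]; st=wp[2] if len(wp)>2 else step
        rv=Rn.from_matrix(R.T@Q).as_rotvec(); n=max(1,int(np.ceil(max(np.linalg.norm(P-p)/st,np.degrees(np.linalg.norm(rv))/rot))))
        k=0;cp,cR=p,R
        while k<n:
            m=min(5,n-k); k+=m
            np_=p+(P-p)*k/n; nR=R@Rn.from_rotvec(rv*k/n).as_matrix()
            d=cR.T@(np_-cp)*100; r=Rn.from_matrix(cR.T@nR).as_rotvec()
            print(m,'rows',d.round(2).tolist(),r.round(3).tolist()); cp,cR=np_,nR
        p,R=P,Q; print('-- at',P.round(3))
E
python3 - <<'E'
from h import *
plan([([.30,.50,.31],Rt(50)),([.54,-.22,.30],Rt(16.3))])
E
```

```text
3 rows [-5.11, -4.41, -8.74] [0.0, -0.0, 0.245]
-- at [0.3  0.5  0.31]
5 rows [-17.02, -10.45, 0.26] [0.0, 0.0, 0.155]
5 rows [-18.43, -7.71, 0.26] [0.0, 0.0, 0.155]
5 rows [-19.39, -4.77, 0.26] [0.0, 0.0, 0.155]
4 rows [-15.92, -1.38, 0.21] [0.0, 0.0, 0.124]
-- at [ 0.54 -0.22  0.3 ]
```

View pics/w0.png

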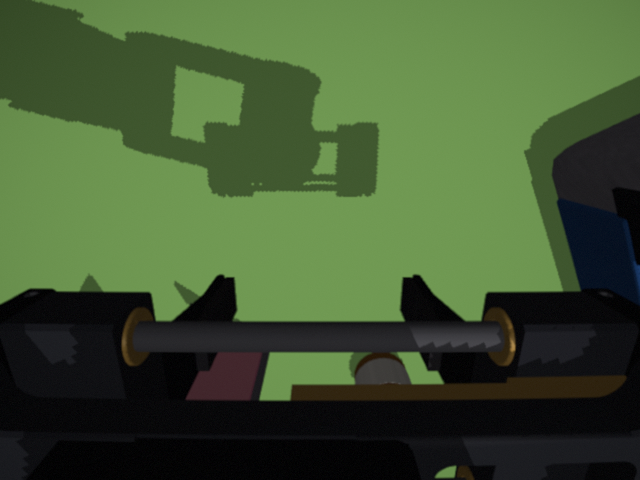

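```bash
python3 - <<'E'
from h import *
plan([([.30,.50,.31],Rt(50)),([.60,-.32,.30],Rt(16.3))])
E
```

```text
3 rows [-5.11, -4.41, -8.74] [0.0, -0.0, 0.245]
-- at [0.3  0.5  0.31]
5 rows [-17.2, -9.89, 0.23] [0.0, 0.0, 0.134]
5 rows [-18.37, -7.51, 0.23] [0.0, 0.0, 0.134]
5 rows [-19.2, -5.0, 0.23] [0.0, 0.0, 0.134]
5 rows [-19.7, -2.39, 0.23] [0.0, 0.0, 0.134]
2 rows [-7.94, 0.1, 0.09] [0.0, 0.0, 0.053]
-- at [ 0.6  -0.32  0.3 ]
```

>>> send_rows(deltas=[{"tz":-4,"tx":-1,"ty":-1,"rz":0.1},{"tz":-7,"tx":-3,"ty":-3,"rz":0.2},{"tx":-5.1,"ty":-4.4,"tz":-8.7,"rz":0.245}])

```text
schema error: expected keys tx, ty, tz, rx, ry, rz
```

>>> send_rows(deltas=[{"tx":-3.4,"ty":-2,"rz":0.027},{"tx":-6.9,"ty":-4,"rz":0.054},{"tx":-10.3,"ty":-6,"rz":0.08},{"tx":-13.8,"ty":-8,"rz":0.107},{"tx":-17.2,"ty":-9.9,"tz":0.2,"rz":0.134}])

```text
schema error: expected keys tx, ty, tz, rx, ry, rz
```

>>> send_rows(deltas=[{"tx":-3.7,"ty":-1.5,"rz":0.027},{"tx":-7.4,"ty":-3,"rz":0.054},{"tx":-11,"ty":-4.5,"rz":0.08},{"tx":-14.7,"ty":-6,"rz":0.107},{"tx":-18.4,"ty":-7.5,"tz":0.2,"rz":0.134}])

```text
schema error: expected keys tx, ty, tz, rx, ry, rz
```

>>> send_rows(deltas=[{"tx":-3.8,"ty":-1,"rz":0.027},{"tx":-7.6,"ty":-2,"rz":0.054},{"tx":-11.5,"ty":-3,"rz":0.08},{"tx":-15.3,"ty":-4,"rz":0.107},{"tx":-19.2,"ty":-5,"tz":0.2,"rz":0.134}])

```text
schema error: expected keys tx, ty, tz, rx, ry, rz
```

>>> send_rows(deltas=[{"tx":-3.9,"ty":-0.5,"rz":0.027},{"tx":-7.8,"ty":-1,"rz":0.054},{"tx":-11.8,"ty":-1.5,"rz":0.08},{"tx":-15.7,"ty":-2,"rz":0.107},{"tx":-19.7,"ty":-2.4,"tz":0.2,"rz":0.134}])

```text
schema error: expected keys tx, ty, tz, rx, ry, rz
```

>>> send_rows(deltas=[{"tx":-4,"ty":0,"rz":0.027},{"tx":-7,"ty":0.1,"rz":0.053},{"tx":-8,"ty":0.1,"rz":0.053}], claw=4)

```text
schema error: expected keys tx, ty, tz, rx, ry, rz
```

```bash
python3 - <<'E'
from h import *
o=robot.get_obs(); print(o['time'],o['position'],o['q'])
w=wristcam(); save('w1',w['color'])
for l in ['rack','groove_mid','rest_bar']:
    t=robot.tip_of(l,'wrist'); print(l,[(d['xy'],round(d['p'],2)) for d in t])
    if t: print(onplane(w,t[0]['xy'],{'rack':0,'groove_mid':.006,'rest_bar':.036}[l]))
z=w['z_map']; v,u=np.mgrid[0:280:2,0:640:2]; v=v.ravel();u=u.ravel();zz=z[v,u];m=zz>0
W=world(w,np.c_[u,v][m],zz[m]); print('z of table',np.percentile(W[:,2],[5,25,50,75,95]).round(4))
# overlay predicted
org=np.array([.5414,-.2108]);
im=w['color'].copy()
def rk(x,y,z,yaw=16.3):
    a=np.radians(yaw);return [org[0]+x*np.cos(a)-y*np.sin(a),org[1]+x*np.sin(a)+y*np.cos(a),z]
for a,b in [((.053,-.142,.006),(.053,.142,.006)),((.07,-.148,.036),(.07,.148,.036)),((-.055,-.165,.014),(-.055,.165,.014)),((.1,-.165,.014),(.1,.165,.014))]:
    p=proj(w,[rk(*a),rk(*b)]).round().astype(int); cv2.line(im,tuple(map(int,p[0])),tuple(map(int,p[1])),(255,0,0),1)
save('w1o',im)
E
```

```text
3.95 [0.27338434 0.56202273 0.22256556] [ 9.39498977e-01  5.27485650e-01  1.43267386e+00  3.07932029e-05
  1.18142378e+00 -1.78510758e-01]
rack []
groove_mid []
rest_bar []
z of table [-0.0008 -0.      0.0005  0.0012  0.0566]
```

View pics/w1o.png

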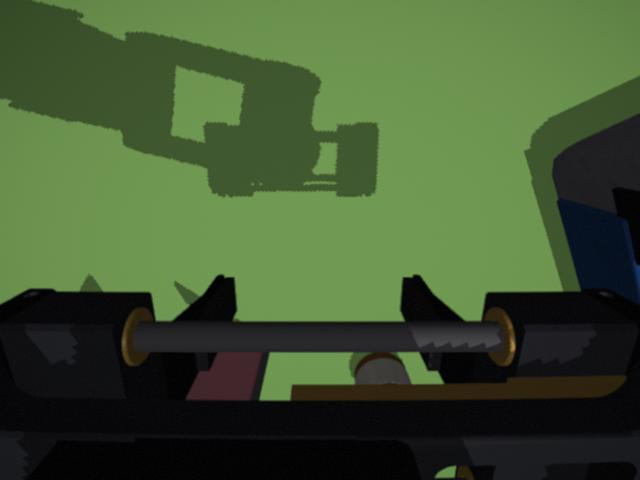

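>>> send_rows(deltas=[{"tx":-1,"ty":-1,"tz":-4,"rx":0,"ry":0,"rz":0.1},{"tx":-3,"ty":-3,"tz":-7,"rx":0,"ry":0,"rz":0.2},{"tx":-5.1,"ty":-4.4,"tz":-8.7,"rx":0,"ry":0,"rz":0.245}])

```text
time: 4.4
position: [0.3002, 0.5006, 0.3126]
tool_rot: [0.343, 0.939, 0.002, 0.001]
ft_force: [1.2, -0.2, 0.1]
grip_width: 0.0871
```

>>> send_rows(deltas=[{"tx":-3.4,"ty":-2,"tz":0,"rx":0,"ry":0,"rz":0.027},{"tx":-6.9,"ty":-4,"tz":0,"rx":0,"ry":0,"rz":0.054},{"tx":-10.3,"ty":-6,"tz":0,"rx":0,"ry":0,"rz":0.08},{"tx":-13.8,"ty":-8,"tz":0,"rx":0,"ry":0,"rz":0.107},{"tx":-17.2,"ty":-9.9,"tz":0.2,"rx":0,"ry":0,"rz":0.134}])

```text
time: 4.82
position: [0.3685, 0.3121, 0.3081]
tool_rot: [0.404, 0.915, 0.0, 0.001]
ft_force: [1.7, -1.1, -0.8]
grip_width: 0.0874
```

>>> send_rows(deltas=[{"tx":-3.7,"ty":-1.5,"tz":0,"rx":0,"ry":0,"rz":0.027},{"tx":-7.4,"ty":-3,"tz":0,"rx":0,"ry":0,"rz":0.054},{"tx":-11,"ty":-4.5,"tz":0,"rx":0,"ry":0,"rz":0.08},{"tx":-14.7,"ty":-6,"tz":0,"rx":0,"ry":0,"rz":0.107},{"tx":-18.4,"ty":-7.5,"tz":0.2,"rx":0,"ry":0,"rz":0.134}])

```text
time: 5.23
position: [0.4372, 0.1255, 0.3062]
tool_rot: [0.465, 0.885, 0.0, 0.001]
ft_force: [1.0, 0.1, 0.4]
grip_width: 0.0866
```

>>> send_rows(deltas=[{"tx":-3.8,"ty":-1,"tz":0,"rx":0,"ry":0,"rz":0.027},{"tx":-7.6,"ty":-2,"tz":0,"rx":0,"ry":0,"rz":0.054},{"tx":-11.5,"ty":-3,"tz":0,"rx":0,"ry":0,"rz":0.08},{"tx":-15.3,"ty":-4,"tz":0,"rx":0,"ry":0,"rz":0.107},{"tx":-19.2,"ty":-5,"tz":0.2,"rx":0,"ry":0,"rz":0.134}])

```text
time: 5.65
position: [0.5052, -0.0611, 0.3041]
tool_rot: [0.523, 0.852, 0.0, 0.001]
ft_force: [0.9, 0.5, -0.6]
grip_width: 0.0869
```

>>> send_rows(deltas=[{"tx":-3.9,"ty":-0.5,"tz":0,"rx":0,"ry":0,"rz":0.027},{"tx":-7.8,"ty":-1,"tz":0,"rx":0,"ry":0,"rz":0.054},{"tx":-11.8,"ty":-1.5,"tz":0,"rx":0,"ry":0,"rz":0.08},{"tx":-15.7,"ty":-2,"tz":0,"rx":0,"ry":0,"rz":0.107},{"tx":-19.7,"ty":-2.4,"tz":0.2,"rx":0,"ry":0,"rz":0.134}])

```text
time: 6.07
position: [0.5731, -0.2476, 0.302]
tool_rot: [0.579, 0.815, 0.0, 0.0]
ft_force: [0.3, 0.7, 1.2]
grip_width: 0.087
```

>>> send_rows(deltas=[{"tx":-4,"ty":0,"tz":0,"rx":0,"ry":0,"rz":0.027},{"tx":-7,"ty":0.1,"tz":0,"rx":0,"ry":0,"rz":0.053},{"tx":-8,"ty":0.1,"tz":0,"rx":0,"ry":0,"rz":0.053}], claw=4)

```text
time: 6.32
position: [0.6011, -0.3259, 0.3007]
tool_rot: [0.602, 0.799, -0.001, 0.001]
ft_force: [-0.3, 0.2, -0.6]
grip_width: 0.0744
```

```bash
python3 - <<'E'
from h import *
o=robot.get_obs(); print(o['time'],o['position'],o['q'])
w=wristcam(); save('w1',w['color'])
for l in ['groove_mid','rest_bar']:
    t=robot.tip_of(l,'wrist'); print(l,[(d['xy'],round(d['p'],2)) for d in t])
    if t: print(onplane(w,t[0]['xy'],{'rack':0,'groove_mid':.006,'rest_bar':.036}[l]))
z=w['z_map']; v,u=np.mgrid[0:280:2,0:640:2]; v=v.ravel();u=u.ravel();zz=z[v,u];m=zz>0
W=world(w,np.c_[u,v][m],zz[m]); print('z of table',np.percentile(W[:,2],[5,25,50,75,95]).round(4))
np.savez('w1.npz',color=w['color'],z=z,R=w['R'],t=w['t'],K=w['intrinsics'],D=w['distortion'])
org=np.array([.5414,-.2108]);
im=w['color'].copy()
def rk(x,y,z,yaw=16.3):
    a=np.radians(yaw);return [org[0]+x*np.cos(a)-y*np.sin(a),org[1]+x*np.sin(a)+y*np.cos(a),z]
for a,b in [((.053,-.142,.006),(.053,.142,.006)),((.07,-.148,.036),(.07,.148,.036)),((-.055,-.165,.014),(-.055,.165,.014)),((.1,-.165,.014),(.1,.165,.014))]:
    p=proj(w,[rk(*a),rk(*b)]).round().astype(int); cv2.line(im,tuple(map(int,p[0])),tuple(map(int,p[1])),(255,0,0),1)
save('w1o',im)
E
```

```text
6.3167 [ 0.60106333 -0.32593351  0.30072178] [-6.59351460e-01  5.42931917e-01  1.17815584e+00 -1.32643319e-03
  1.41804172e+00 -9.38820329e-01]
groove_mid [([339.1, 93.7], 0.9)]
[[ 0.59207065 -0.19498419  0.006     ]]
rest_bar [([355.2, 96.4], 0.97), ([520.6, 30.6], 0.39)]
[[ 0.61024196 -0.19601446  0.036     ]]
z of table [-6.592e-01 -2.000e-04  7.000e-04  1.900e-03  4.130e-02]
```

View pics/w1o.png

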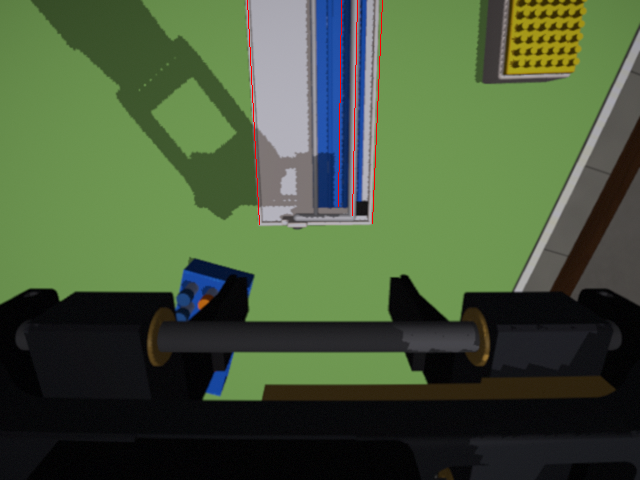

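```bash
python3 - <<'E'
import cv2
i=cv2.imread('pics/w1o.png'); a=cv2.resize(i[0:240,230:400],None,fx=2.3,fy=2.3,interpolation=cv2.INTER_NEAREST)
j=cv2.imread('pics/w1.png'); b=cv2.resize(j[0:240,230:400],None,fx=2.3,fy=2.3,interpolation=cv2.INTER_NEAREST)
cv2.imwrite('pics/crop1.png',cv2.hconcat([a,b]))
E
```

```text
(no output)
```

View pics/crop1.png

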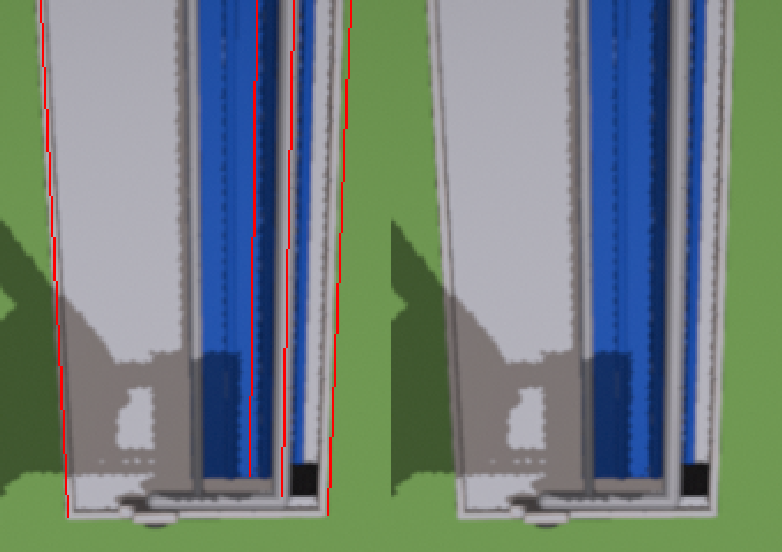

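```bash
python3 - <<'E'
from h import *
f=np.load('w1.npz'); w=dict(intrinsics=f['K'],distortion=f['D'],R=f['R'],t=f['t'])
L=onplane(w,[(246.5,0),(259.6,224)],.014);Rr=onplane(w,[(378.7,0),(370.9,224)],.014);B=onplane(w,[(354.8,0),(353.9,213)],.036)
for n,q in (('L',L),('R',Rr),('B',B)):
    d=q[0]-q[1]; print(n,q.round(4).tolist(),'yaw',np.degrees(np.arctan2(d[1],d[0]))-90)
# same with depth cloud: rim/bench separation
z=f['z']; v,u=np.mgrid[0:260,200:420]; v=v.ravel();u=u.ravel();zz=z[v,u]
W=world(w,np.c_[u,v],zz)
m=(W[:,2]>.033)&(W[:,2]<.046); q=W[m]; print(m.sum())
for yaw in (15,15.5,16,16.5,17):
    a=np.radians(yaw); X=(q[:,0]-.5414)*np.cos(a)+(q[:,1]+.2108)*np.sin(a); Y=-(q[:,0]-.5414)*np.sin(a)+(q[:,1]+.2108)*np.cos(a)
    b=(X>.055)&(X<.09)&(Y<.1)
    print(yaw,np.polyfit(Y[b],X[b],1),X[b].mean(),X[b].std(),b.sum(),Y.max())
# residual of calibration: tip box etc not needed
E
```

```text
L [[0.4596, -0.1284, 0.014], [0.5361, -0.3844, 0.014]] yaw 16.622840045848548
R [[0.6061, -0.0863, 0.014], [0.6823, -0.3423, 0.014]] yaw 16.59450600178431
B [[0.5796, -0.1016, 0.036], [0.6516, -0.3298, 0.036]] yaw 17.496072677936652
3384
15 [-0.02316518  0.0671647 ] 0.06770106656488135 0.003858515215068642 1873 0.09357796923676914
15.5 [-0.01592974  0.06718171] 0.06755142973639668 0.0035318238859812757 1865 0.09325613985250368
16 [-0.00841929  0.06719727] 0.06739368746415719 0.0032929128141976857 1858 0.09305665215983393
16.5 [-0.00082917  0.06721512] 0.06723455553909342 0.0031497783478407287 1851 0.09285007784281873
17 [0.00684422 0.06723533] 0.06707411895695782 0.0031154482576913616 1844 0.09263643263289209
```

```bash
cat >> h.py <<'E'
YAW=16.6; ORG=np.array([.5404,-.2114])
XR=np.array([np.cos(np.radians(YAW)),np.sin(np.radians(YAW)),0]); YR=np.array([-XR[1],XR[0],0])
def rk(x,y,z): return np.array([ORG[0],ORG[1],0])+x*XR+y*YR+np.array([0,0,z])
E
python3 - <<'E'
from h import *
plan([(rk(.07,0,.09),Rt(YAW)),(rk(.07,0,.022),Rt(YAW),.02)])
E
```

```text
5 rows [8.67, 3.12, 15.07] [-0.001, -0.001, -0.005]
2 rows [3.47, 1.26, 6.02] [-0.0, -0.001, -0.002]
-- at [ 0.607 -0.191  0.09 ]
4 rows [0.0, 0.0, 6.8] [0.0, 0.0, 0.0]
-- at [ 0.607 -0.191  0.022]
```

>>> send_rows(deltas=[{"tx":1.8,"ty":0.6,"tz":3,"rx":0,"ry":0,"rz":-0.005},{"tx":3.5,"ty":1.2,"tz":6,"rx":0,"ry":0,"rz":-0.005},{"tx":5.2,"ty":1.9,"tz":9,"rx":0,"ry":0,"rz":-0.005},{"tx":7,"ty":2.5,"tz":12,"rx":0,"ry":0,"rz":-0.005},{"tx":8.7,"ty":3.1,"tz":15,"rx":0,"ry":0,"rz":-0.005}], claw=3)

```text
time: 6.88
position: [0.6046, -0.2249, 0.1513]
tool_rot: [0.597, 0.802, 0.0, -0.0]
ft_force: [0.0, 0.5, -0.2]
grip_width: 0.033
```

>>> send_rows(deltas=[{"tx":1.8,"ty":0.6,"tz":3,"rx":0,"ry":0,"rz":0},{"tx":3.45,"ty":1.25,"tz":6,"rx":0,"ry":0,"rz":0},{"tx":3.45,"ty":1.25,"tz":6,"rx":0,"ry":0,"rz":0},{"tx":3.45,"ty":1.25,"tz":6,"rx":0,"ry":0,"rz":0}])

```text
time: 7.22
position: [0.6061, -0.1888, 0.0908]
tool_rot: [0.596, 0.803, -0.0, -0.002]
ft_force: [1.0, 0.0, 0.2]
grip_width: 0.0304
```

```bash
python3 - <<'E'
from h import *
o=robot.get_obs();print(o['time'],o['position'],o['grip_width'],Rt(YAW)[:,1]-Rn.from_quat(o['tool_rot']).as_matrix()[:,1])
plan([(rk(.07,0,.022),Rt(YAW),.02)])
w=wristcam(); save('w2',w['color'])
E
```

```text
7.2167 [ 0.60610198 -0.1887641   0.09082992] 0.030415897702397072 [ 0.00093286 -0.00309122  0.00335825]
4 rows [-0.31, 0.08, 6.88] [-0.003, -0.003, 0.003]
-- at [ 0.607 -0.191  0.022]
```

View pics/w2.png

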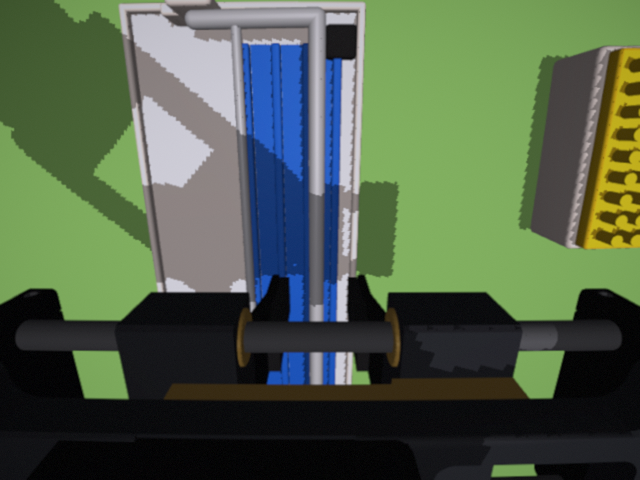

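>>> send_rows(deltas=[{"tx":0,"ty":0,"tz":1.8,"rx":0,"ry":0,"rz":0},{"tx":0,"ty":0,"tz":3.6,"rx":0,"ry":0,"rz":0},{"tx":0,"ty":0,"tz":5.4,"rx":0,"ry":0,"rz":0},{"tx":0,"ty":0.05,"tz":6.8,"rx":0,"ry":0,"rz":0},{"tx":0,"ty":0.05,"tz":6.8,"rx":0,"ry":0,"rz":0}])

```text
time: 7.68
position: [0.6078, -0.1924, 0.023]
tool_rot: [0.598, 0.801, -0.0, -0.0]
ft_force: [-1.4, 0.6, -0.7]
grip_width: 0.0299
```

>>> send_rows(deltas=[{"tx":0,"ty":0,"tz":0,"rx":0,"ry":0,"rz":0},{"tx":0,"ty":0,"tz":0,"rx":0,"ry":0,"rz":0},{"tx":0,"ty":0,"tz":0,"rx":0,"ry":0,"rz":0},{"tx":0,"ty":0,"tz":0,"rx":0,"ry":0,"rz":0}], claw=0.5, squeeze=10)

```text
time: 8.02
position: [0.6068, -0.193, 0.0246]
tool_rot: [0.597, 0.802, -0.002, -0.0]
ft_force: [-8.3, -7.6, 0.1]
grip_width: 0.011
```

```bash
python3 - <<'E'
from h import *
o=robot.get_obs();print(o['time'],o['position'],o['grip_width'],o['ft_force'])
d=(o['position']-rk(0,0,0)); print('rack',d@XR,d@YR,d[2])
# arc of bar: TCP = bar - 14mm z. from actual
pr=None
for a in range(0,106,7):
    th=np.radians(min(a,100)); b=np.array([.07*np.cos(th),.036+.07*np.sin(th)])
    if pr is None: pr=b
    print(a,'ty %.2f tz %.2f'%((b[0]-.07)*100,-(b[1]-.036)*100))
E
```

```text
8.0167 [ 0.60683825 -0.19303784  0.02459306] 0.010963999501495384 [-8.30380636 -7.57443488  0.06843826]
rack 0.06891512754173983 -0.0013837642132282153 0.024593056803722167
0 ty 0.00 tz -0.00
7 ty -0.05 tz -0.85
14 ty -0.21 tz -1.69
21 ty -0.46 tz -2.51
28 ty -0.82 tz -3.29
35 ty -1.27 tz -4.02
42 ty -1.80 tz -4.68
49 ty -2.41 tz -5.28
56 ty -3.09 tz -5.80
63 ty -3.82 tz -6.24
70 ty -4.61 tz -6.58
77 ty -5.43 tz -6.82
84 ty -6.27 tz -6.96
91 ty -7.12 tz -7.00
98 ty -7.97 tz -6.93
105 ty -8.22 tz -6.89
```

>>> send_rows(deltas=[{"tx":0,"ty":-0.17,"tz":-0.85,"rx":0,"ry":0,"rz":0},{"tx":0,"ty":-0.33,"tz":-1.7,"rx":0,"ry":0,"rz":0},{"tx":0,"ty":-0.58,"tz":-2.5,"rx":0,"ry":0,"rz":0},{"tx":0,"ty":-0.94,"tz":-3.3,"rx":0,"ry":0,"rz":0},{"tx":0,"ty":-1.39,"tz":-4,"rx":0,"ry":0,"rz":0}])

```text
time: 8.43
position: [0.5944, -0.1961, 0.0643]
tool_rot: [0.598, 0.802, -0.0, 0.0]
ft_force: [-1.6, -3.8, -6.2]
grip_width: 0.0095
```

>>> send_rows(deltas=[{"tx":0,"ty":-0.53,"tz":-0.7,"rx":0,"ry":0,"rz":0},{"tx":0,"ty":-1.14,"tz":-1.28,"rx":0,"ry":0,"rz":0},{"tx":0,"ty":-1.82,"tz":-1.8,"rx":0,"ry":0,"rz":0},{"tx":0,"ty":-2.55,"tz":-2.24,"rx":0,"ry":0,"rz":0}])

```text
time: 8.77
position: [0.5724, -0.2028, 0.0878]
tool_rot: [0.598, 0.801, 0.002, 0.002]
ft_force: [4.8, 2.2, 0.0]
grip_width: 0.0093
```

```bash
python3 - <<'E'
from h import *
o=robot.get_obs();print(o['time'],o['position'],o['grip_width'],o['ft_force'])
d=(o['position']-rk(0,0,0)); print('rack',d@XR,d@YR,d[2])
s=robot.camera('side');x=s['color'][230:350,300:450];save('s3',cv2.resize(x,None,fx=4,fy=4))
E
```

```text
8.7667 [ 0.57235988 -0.20284584  0.08782536] 0.009319687174709065 [4.84744744 2.16050269 0.01531634]
rack 0.0330716997529534 -0.0009329229935235581 0.08782536345287371
```

View pics/s3.png

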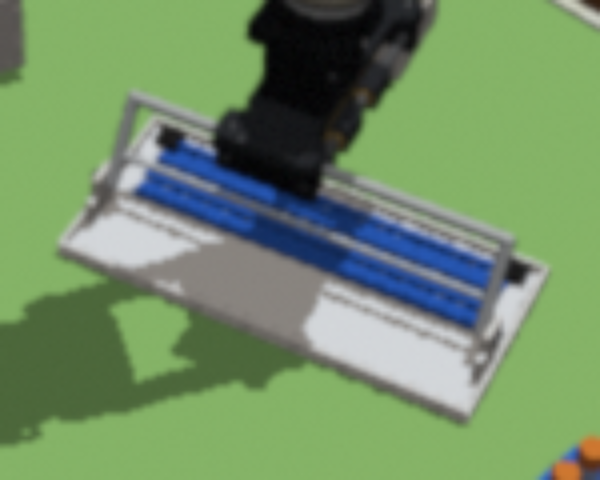

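>>> send_rows(deltas=[{"tx":0,"ty":-0.79,"tz":-0.34,"rx":0,"ry":0,"rz":0},{"tx":0,"ty":-1.61,"tz":-0.58,"rx":0,"ry":0,"rz":0},{"tx":0,"ty":-2.45,"tz":-0.72,"rx":0,"ry":0,"rz":0},{"tx":0,"ty":-3.3,"tz":-0.76,"rx":0,"ry":0,"rz":0},{"tx":0,"ty":-4.1,"tz":-0.7,"rx":0,"ry":0,"rz":0}])

```text
time: 9.23
position: [0.5324, -0.2149, 0.0949]
tool_rot: [0.598, 0.802, 0.001, 0.002]
ft_force: [1.8, 1.5, 3.5]
grip_width: 0.0093
```

>>> send_rows(deltas=[{"tx":0,"ty":-0.4,"tz":0.07,"rx":0,"ry":0,"rz":0},{"tx":0,"ty":-0.6,"tz":0.1,"rx":0,"ry":0,"rz":0},{"tx":0,"ty":-0.6,"tz":0.1,"rx":0,"ry":0,"rz":0}])

```text
time: 9.48
position: [0.5271, -0.2164, 0.0937]
tool_rot: [0.599, 0.801, 0.001, 0.002]
ft_force: [4.6, 3.7, 7.8]
grip_width: 0.0093
```

```bash
python3 - <<'E'
from h import *
o=robot.get_obs();print(o['time'],o['position'],o['grip_width'],o['ft_force'])
d=(o['position']-rk(0,0,0)); print('rack',d@XR,d@YR,d[2])
E
```

```text
9.4833 [ 0.52714976 -0.2164481   0.09366067] 0.009301365840703256 [4.64069565 3.70878747 7.80223984]
rack -0.014140187731592204 -0.0010522734785734498 0.09366067292058447
```

>>> send_rows(deltas=[{"tx":0,"ty":-0.2,"tz":0.05,"rx":0,"ry":0,"rz":0},{"tx":0,"ty":-0.4,"tz":0.1,"rx":0,"ry":0,"rz":0},{"tx":0,"ty":-0.4,"tz":0.1,"rx":0,"ry":0,"rz":0}])

```text
time: 9.73
position: [0.5271, -0.2166, 0.0936]
tool_rot: [0.599, 0.801, 0.004, 0.005]
ft_force: [10.9, 9.0, 8.8]
grip_width: 0.0096
```

```bash
python3 - <<'E'
from h import *
o=robot.get_obs();print(o['time'],o['position'],o['grip_width'],o['ft_force'])
d=(o['position']-rk(0,0,0)); print('rack',d@XR,d@YR,d[2])
E
```

```text
9.7333 [ 0.5270735  -0.21662592  0.09359923] 0.00956246102512072 [10.93187476  9.03340667  8.79841912]
rack -0.014264073551146067 -0.0012008914653220263 0.09359923473559091
```

```bash
sed -i "s/^XR=/ORG=ORG-.0017*np.array([.9583,.2857])\nXR=/" h.py; python3 - <<'E'
from h import *
o=robot.get_obs();p=o['position'];R=Rt(YAW)
plan([(p+[0,0,.09],R,.025),([.476,.06,.31],Rt(-20))],start=(p,R))
E
```

```text
4 rows [0.0, 0.0, -9.0] [0.0, 0.0, 0.0]
-- at [ 0.527 -0.217  0.184]
5 rows [17.48, 1.88, -7.9] [0.0, 0.0, 0.399]
3 rows [10.1, -3.04, -4.74] [0.0, 0.0, 0.24]
-- at [0.476 0.06  0.31 ]
```

>>> send_rows(deltas=[{"tx":0,"ty":0.3,"tz":0,"rx":0,"ry":0,"rz":0},{"tx":0,"ty":0.5,"tz":0,"rx":0,"ry":0,"rz":0}])

```text
time: 9.9
position: [0.5273, -0.2164, 0.0934]
tool_rot: [0.597, 0.802, -0.0, 0.001]
ft_force: [-4.5, -1.7, 15.0]
grip_width: 0.0095
```

>>> send_rows(deltas=[{"tx":0,"ty":0,"tz":0,"rx":0,"ry":0,"rz":0},{"tx":0,"ty":0,"tz":0,"rx":0,"ry":0,"rz":0},{"tx":0,"ty":0,"tz":-1,"rx":0,"ry":0,"rz":0},{"tx":0,"ty":0,"tz":-3,"rx":0,"ry":0,"rz":0},{"tx":0,"ty":0,"tz":-6,"rx":0,"ry":0,"rz":0}], claw=3)

```text
time: 10.32
position: [0.5237, -0.2148, 0.1492]
tool_rot: [0.598, 0.801, -0.0, -0.004]
ft_force: [-0.2, -0.1, -0.0]
grip_width: 0.0283
```

>>> send_rows(deltas=[{"tx":2,"ty":0,"tz":-3,"rx":0,"ry":0,"rz":0.08},{"tx":5.5,"ty":0.5,"tz":-5,"rx":0,"ry":0,"rz":0.16},{"tx":9,"ty":1,"tz":-7,"rx":0,"ry":0,"rz":0.24},{"tx":13,"ty":1.5,"tz":-9,"rx":0,"ry":0,"rz":0.32},{"tx":17,"ty":1.9,"tz":-11,"rx":0,"ry":0,"rz":0.4}])

```text
time: 10.73
position: [0.4959, -0.0522, 0.2591]
tool_rot: [0.747, 0.665, -0.0, -0.0]
ft_force: [0.1, 0.3, 0.3]
grip_width: 0.0301
```

>>> send_rows(deltas=[{"tx":3.5,"ty":-1,"tz":-1.5,"rx":0,"ry":0,"rz":0.08},{"tx":7,"ty":-2,"tz":-3,"rx":0,"ry":0,"rz":0.16},{"tx":10.5,"ty":-3,"tz":-4.5,"rx":0,"ry":0,"rz":0.24},{"tx":10.5,"ty":-3,"tz":-4.5,"rx":0,"ry":0,"rz":0.24}], claw=3.5)

```text
time: 11.07
position: [0.4777, 0.0595, 0.306]
tool_rot: [0.819, 0.574, 0.002, -0.0]
ft_force: [0.7, -0.1, -1.5]
grip_width: 0.0346
```

```bash
python3 - <<'E'
from h import *
o=robot.get_obs();print(o['time'],o['position'],o['q'])
w=wristcam(); save('w4',w['color']); s=robot.camera('side');save('s4',s['color'])
np.savez('w4.npz',color=w['color'],z=w['z_map'],R=w['R'],t=w['t'],K=w['intrinsics'],D=w['distortion'])
z=w['z_map']; v,u=np.mgrid[0:280,0:640]; v=v.ravel();u=u.ravel();zz=z[v,u];m=zz>0
W=world(w,np.c_[u,v][m],zz[m]); q=W[(W[:,2]>.165)&(W[:,2]<.20)&(W[:,0]>.43)&(W[:,0]<.60)&(W[:,1]>.08)&(W[:,1]<.29)]
print(len(q))
a=np.radians(-20);X=(q[:,0]-.517)*np.cos(a)+(q[:,1]-.187)*np.sin(a);Y=-(q[:,0]-.517)*np.sin(a)+(q[:,1]-.187)*np.cos(a)
for sg in (1,-1):
    b=(X*sg>.01); print(sg,b.sum(),np.median(X[b]),np.polyfit(Y[b],X[b],1) if b.sum()>10 else '',np.percentile(Y[b],[1,99]) if b.sum() else '',np.median(q[b],0))
E
```

```text
11.0667 [0.47769287 0.05948311 0.30599818] [-0.11080171  0.22992552  1.67206208  0.00325492  1.23676965  0.23590351]
2587
1 1402 0.034903435441814845 [0.001941   0.03513129] [-0.06224946  0.04309635] [0.54813122 0.16968181 0.18515636]
-1 1185 -0.03445355013640297 [-0.00654202 -0.0345521 ] [-0.06199099  0.04440464] [0.48261144 0.19401431 0.1679653 ]
```

View pics/w4.png

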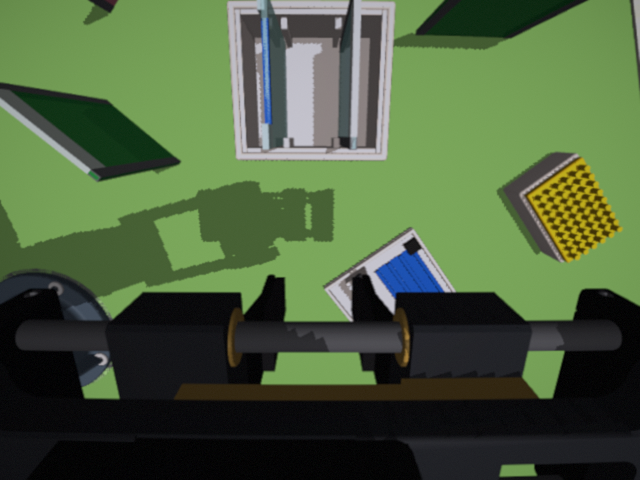

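View pics/s4.png

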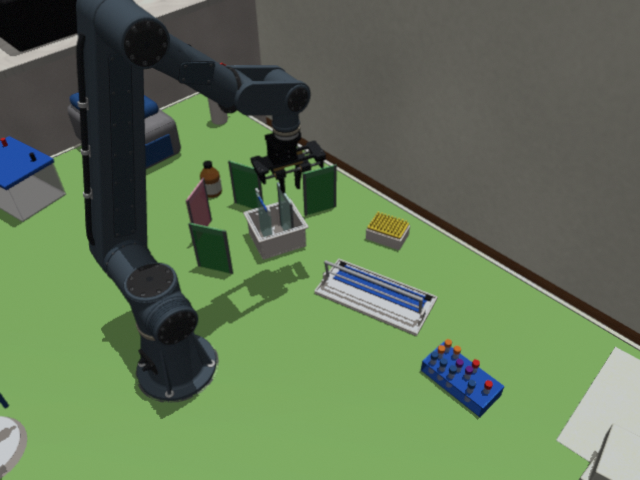

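```bash
cat >> h.py <<'E'
TY=-20.; TO=np.array([.517,.187,0]); XT=np.array([np.cos(np.radians(TY)),np.sin(np.radians(TY)),0]); YT=np.array([-XT[1],XT[0],0])
def tb(x,y,z): return TO+x*XT+y*YT+np.array([0,0,z])
E
python3 - <<'E'
from h import *
plan([(tb(.035,-.002,.25),Rt(TY)),(tb(.035,-.002,.22),Rt(TY))])
E
```

```text
4 rows [13.51, 2.64, 5.37] [0.001, 0.001, 0.002]
-- at [0.549 0.173 0.25 ]
1 rows [0.0, 0.0, 3.0] [0.0, 0.0, 0.0]
-- at [0.549 0.173 0.22 ]
```

>>> send_rows(deltas=[{"tx":3.4,"ty":0.7,"tz":1.4,"rx":0,"ry":0,"rz":0},{"tx":6.8,"ty":1.3,"tz":2.8,"rx":0,"ry":0,"rz":0},{"tx":10.2,"ty":2,"tz":4.2,"rx":0,"ry":0,"rz":0},{"tx":13.5,"ty":2.65,"tz":5.4,"rx":0,"ry":0,"rz":0.002},{"tx":13.5,"ty":2.65,"tz":7.5,"rx":0,"ry":0,"rz":0.002}])

```text
time: 11.58
position: [0.555, 0.1743, 0.2277]
tool_rot: [0.82, 0.573, 0.003, 0.001]
ft_force: [-0.1, -0.4, 0.9]
grip_width: 0.0351
```

```bash
python3 - <<'E'
from h import *
o=robot.get_obs();print(o['time'],o['position'],o['q'])
plan([(tb(.035,-.002,.143),Rt(TY),.02)])
w=wristcam(); save('w5',w['color'])
E
```

```text
11.5833 [0.55504626 0.17431671 0.22771266] [0.11147263 0.46045081 1.54291466 0.00177345 1.13193011 0.46212176]
5 rows [-0.35, -0.55, 8.47] [0.005, -0.004, -0.002]
-- at [0.549 0.173 0.143]
```

View pics/w5.png

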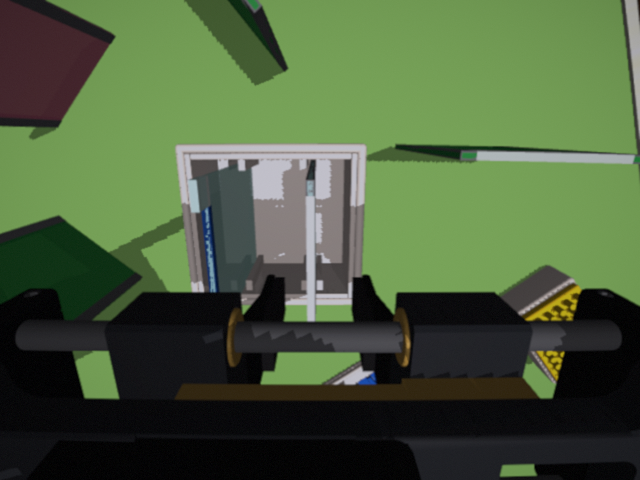

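>>> send_rows(deltas=[{"tx":0,"ty":-0.4,"tz":1.5,"rx":0,"ry":0,"rz":0},{"tx":0,"ty":-0.4,"tz":3.5,"rx":0,"ry":0,"rz":0},{"tx":0,"ty":-0.4,"tz":5.5,"rx":0,"ry":0,"rz":0},{"tx":0,"ty":-0.4,"tz":7.5,"rx":0,"ry":0,"rz":0},{"tx":0,"ty":-0.4,"tz":7.5,"rx":0,"ry":0,"rz":0}])

```text
time: 12.05
position: [0.5431, 0.1705, 0.1489]
tool_rot: [0.821, 0.571, -0.005, -0.002]
ft_force: [-0.8, -0.8, -1.6]
grip_width: 0.0354
```

```bash
python3 - <<'E'
from h import *
o=robot.get_obs();print(o['time'],o['position'],o['ft_force'])
plan([(tb(.035,-.002,.143),Rt(TY),.02)])
w=wristcam(); save('w6',w['color'][100:450,150:500])
E
```

```text
12.05 [0.54312857 0.17048636 0.14891233] [-0.84928458 -0.76243185 -1.63032405]
1 rows [0.46, 0.48, 0.58] [-0.009, 0.006, -0.006]
-- at [0.549 0.173 0.143]
```

View pics/w6.png

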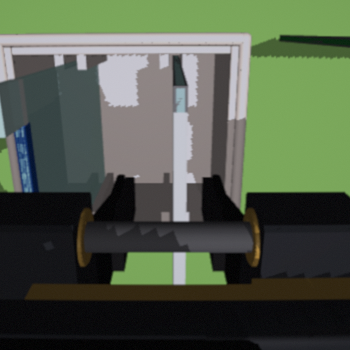

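>>> send_rows(deltas=[{"tx":0,"ty":0,"tz":0,"rx":0,"ry":0,"rz":0},{"tx":0,"ty":0,"tz":0,"rx":0,"ry":0,"rz":0}])

```text
time: 12.27
position: [0.5476, 0.1724, 0.1542]
tool_rot: [0.821, 0.572, 0.001, 0.001]
ft_force: [1.0, 0.4, -0.1]
grip_width: 0.0349
```

```bash
python3 - <<'E'
from h import *
o=robot.get_obs();print(o['time'],o['position'],o['joint_velocities'].round(3))
plan([(tb(.035,-.002,.143),Rt(TY),.02)])
E
```

```text
12.2667 [0.54755348 0.17237053 0.15419667] [ 0.009 -0.01  -0.004  0.    -0.004  0.001]
1 rows [0.13, 0.13, 1.12] [0.002, -0.001, -0.005]
-- at [0.549 0.173 0.143]
```

>>> send_rows(deltas=[{"tx":0.1,"ty":0.1,"tz":0.4,"rx":0,"ry":0,"rz":0},{"tx":0.1,"ty":0.1,"tz":0.9,"rx":0,"ry":0,"rz":0},{"tx":0.1,"ty":0.1,"tz":1.1,"rx":0,"ry":0,"rz":0},{"tx":0.1,"ty":0.1,"tz":1.1,"rx":0,"ry":0,"rz":0}])

```text
time: 12.6
position: [0.5474, 0.1738, 0.1417]
tool_rot: [0.82, 0.572, -0.0, -0.0]
ft_force: [0.6, -0.2, -0.0]
grip_width: 0.0352
```

>>> send_rows(deltas=[{"tx":0,"ty":0,"tz":0,"rx":0,"ry":0,"rz":0},{"tx":0,"ty":0,"tz":0,"rx":0,"ry":0,"rz":0},{"tx":0,"ty":0,"tz":0,"rx":0,"ry":0,"rz":0},{"tx":0,"ty":0,"tz":0,"rx":0,"ry":0,"rz":0}], claw=0, squeeze=30)

```text
time: 12.93
position: [0.5479, 0.1739, 0.1421]
tool_rot: [0.82, 0.572, 0.0, 0.0]
ft_force: [0.8, 0.2, -0.1]
grip_width: 0.0159
```

```bash
python3 - <<'E'
from h import *
o=robot.get_obs();print(o['time'],o['position'],o['ft_force'],o['grip_width'])
p=o['position'];print((p-TO)@XT,(p-TO)@YT)
a=tb(.035,-.002,.143)
plan([(tb(.035,-.002,.36),Rt(TY),.025),(rk(-.02,-.02,.36),Rt(YAW),.03)],start=(a,Rt(TY)))
E
```

```text
12.9333 [0.54788201 0.17387225 0.14214402] [ 0.82067535  0.18544781 -0.12690642] 0.01592672777164588
0.03350954995559446 -0.0017737810504055479
5 rows [0.0, 0.0, -12.06] [0.0, 0.0, 0.0]
4 rows [0.0, 0.0, -9.64] [0.0, 0.0, 0.0]
-- at [0.549 0.173 0.36 ]
5 rows [-14.05, 4.21, 0.0] [0.0, 0.0, -0.228]
5 rows [-14.64, 0.92, 0.0] [0.0, 0.0, -0.228]
4 rows [-11.57, -1.93, 0.0] [0.0, 0.0, -0.183]
-- at [ 0.525 -0.237  0.36 ]
```

Fingers still closing; hold more.

>>> send_rows(deltas=[{"tx":0,"ty":0,"tz":0,"rx":0,"ry":0,"rz":0},{"tx":0,"ty":0,"tz":0,"rx":0,"ry":0,"rz":0},{"tx":0,"ty":0,"tz":0,"rx":0,"ry":0,"rz":0},{"tx":0,"ty":0,"tz":0,"rx":0,"ry":0,"rz":0}])

```text
time: 13.27
position: [0.5479, 0.1739, 0.1421]
tool_rot: [0.82, 0.572, 0.0, 0.0]
ft_force: [0.1, 0.9, -0.3]
grip_width: 0.005
```

>>> send_rows(deltas=[{"tx":0,"ty":0,"tz":-0.2,"rx":0,"ry":0,"rz":0},{"tx":0,"ty":0,"tz":-0.6,"rx":0,"ry":0,"rz":0},{"tx":0,"ty":0,"tz":-1.2,"rx":0,"ry":0,"rz":0},{"tx":0,"ty":0,"tz":-2,"rx":0,"ry":0,"rz":0}])

```text
time: 13.6
position: [0.5472, 0.1737, 0.162]
tool_rot: [0.82, 0.572, -0.001, -0.0]
ft_force: [0.9, -0.5, -1.8]
grip_width: 0.0048
```

>>> send_rows(deltas=[{"tx":0,"ty":0,"tz":-1.5,"rx":0,"ry":0,"rz":0},{"tx":0,"ty":0,"tz":-3.5,"rx":0,"ry":0,"rz":0},{"tx":0,"ty":0,"tz":-6,"rx":0,"ry":0,"rz":0},{"tx":0,"ty":0,"tz":-9,"rx":0,"ry":0,"rz":0},{"tx":0,"ty":0,"tz":-12,"rx":0,"ry":0,"rz":0}])

```text
time: 14.02
position: [0.5471, 0.1737, 0.2835]
tool_rot: [0.82, 0.572, -0.0, -0.0]
ft_force: [0.8, -0.1, -2.1]
grip_width: 0.0051
```

>>> send_rows(deltas=[{"tx":0,"ty":0,"tz":-2.5,"rx":0,"ry":0,"rz":0},{"tx":0,"ty":0,"tz":-4.5,"rx":0,"ry":0,"rz":0},{"tx":0,"ty":0,"tz":-6,"rx":0,"ry":0,"rz":0},{"tx":0,"ty":0,"tz":-7,"rx":0,"ry":0,"rz":0},{"tx":0,"ty":0,"tz":-7.5,"rx":0,"ry":0,"rz":0}])

```text
time: 14.43
position: [0.5481, 0.1739, 0.3592]
tool_rot: [0.82, 0.572, 0.001, 0.001]
ft_force: [-0.2, -0.5, -2.5]
grip_width: 0.0052
```

```bash
python3 - <<'E'
from h import *
o=robot.get_obs();print(o['time'],o['position'],o['ft_force'],o['grip_width'])
a=o['position']
# final tcp when placed: foot at rack (.053,.006); grasp TCP is s above foot along plate
th=np.radians(30); s=.138; n=np.array([-np.cos(th)])
print('final', .053-s*np.sin(th), .006+s*np.cos(th))
plan([(rk(.0,-.03,.36),Rt(YAW),.03),(rk(-.012,-.07,.20),Rt(YAW,30),.03)])
s=robot.camera('side');save('s7',s['color'])
E
```

```text
14.4333 [0.54809027 0.17389365 0.3591827 ] [-0.24646826 -0.51700931 -2.5156542 ] 0.005172150111543963
final -0.015999999999999993 0.12551150572225256
5 rows [-13.9, 5.09, -0.03] [0.001, -0.0, -0.23]
5 rows [-14.7, 1.8, -0.04] [0.001, -0.0, -0.23]
4 rows [-11.77, -1.28, -0.03] [0.001, -0.0, -0.184]
-- at [ 0.547 -0.241  0.36 ]
5 rows [-3.33, -1.0, 13.33] [-0.436, -0.0, -0.0]
1 rows [-0.67, -1.31, 2.33] [-0.087, -0.0, -0.0]
-- at [ 0.547 -0.282  0.2  ]
```

View pics/s7.png

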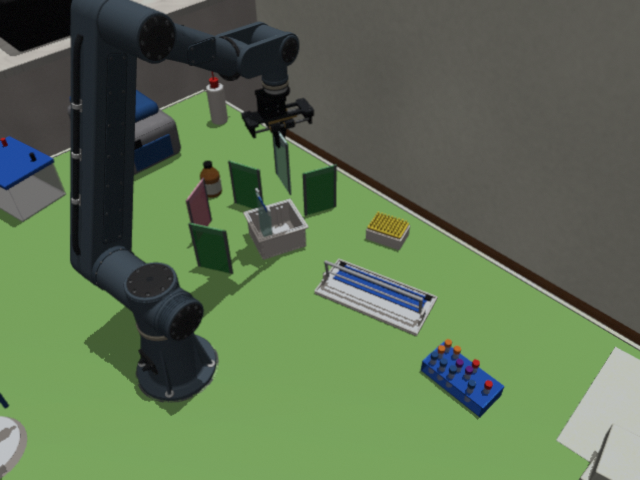

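```bash
cat >> h.py <<'E'
def foot(x,y,z,t,s=.137):
    th=np.radians(t); return (rk(x-s*np.sin(th),y,z+s*np.cos(th)),Rt(YAW,t))
def rackpos(o,s=.137):
    R=Rn.from_quat(o['tool_rot']).as_matrix(); f=o['position']+R[:,2]*s-rk(0,0,0)
    return 'foot',[round(float(v),4) for v in (f@XR,f@YR,f[2])],'tilt',round(float(np.degrees(np.arctan2(R[:,2]@XR,-R[2,2]))),2),'xzroll',round(float(np.degrees(R[2,0])),2),'yawerr',round(float(np.degrees(R[:,0]@XR)),2)
E
python3 - <<'E'
from h import *
plan([(rk(.0,-.05,.36),Rt(YAW),.03),(*foot(.053,-.07,.08,28),.03)])
E
```

```text
5 rows [-13.51, 5.15, -0.03] [0.001, -0.0, -0.214]
5 rows [-14.3, 2.16, -0.04] [0.001, -0.0, -0.214]
5 rows [-14.43, -0.93, -0.03] [0.001, -0.0, -0.214]
-- at [ 0.553 -0.26   0.36 ]
5 rows [-1.67, -0.94, 13.25] [-0.407, -0.0, 0.0]
1 rows [-0.33, -1.22, 2.36] [-0.081, 0.0, -0.0]
-- at [ 0.548 -0.282  0.201]
```

>>> send_rows(deltas=[{"tx":-1.2,"ty":0.4,"tz":0,"rx":0,"ry":0,"rz":-0.02},{"tx":-3.5,"ty":1.3,"tz":0,"rx":0,"ry":0,"rz":-0.06},{"tx":-6.5,"ty":2.4,"tz":0,"rx":0,"ry":0,"rz":-0.11},{"tx":-10,"ty":3.8,"tz":0,"rx":0,"ry":0,"rz":-0.16},{"tx":-13.5,"ty":5.15,"tz":0,"rx":0,"ry":0,"rz":-0.214}])

```text
time: 14.9
position: [0.5485, 0.0285, 0.3556]
tool_rot: [0.753, 0.658, -0.001, -0.001]
ft_force: [0.1, 0.1, -2.4]
grip_width: 0.0046
```

>>> send_rows(deltas=[{"tx":-3.3,"ty":0.5,"tz":0,"rx":0,"ry":0,"rz":-0.05},{"tx":-6.5,"ty":1,"tz":0,"rx":0,"ry":0,"rz":-0.1},{"tx":-9.5,"ty":1.5,"tz":0,"rx":0,"ry":0,"rz":-0.14},{"tx":-12,"ty":1.85,"tz":0,"rx":0,"ry":0,"rz":-0.18},{"tx":-14.3,"ty":2.15,"tz":0,"rx":0,"ry":0,"rz":-0.214}])

```text
time: 15.32
position: [0.5501, -0.117, 0.3555]
tool_rot: [0.68, 0.733, -0.001, -0.001]
ft_force: [0.0, -0.5, -2.3]
grip_width: 0.0049
```

>>> send_rows(deltas=[{"tx":-2.5,"ty":-0.2,"tz":0,"rx":0,"ry":0,"rz":-0.04},{"tx":-5.5,"ty":-0.4,"tz":0,"rx":0,"ry":0,"rz":-0.09},{"tx":-9,"ty":-0.6,"tz":0,"rx":0,"ry":0,"rz":-0.14},{"tx":-12,"ty":-0.8,"tz":0,"rx":0,"ry":0,"rz":-0.18},{"tx":-14.4,"ty":-0.95,"tz":0,"rx":0,"ry":0,"rz":-0.214}])

```text
time: 15.73
position: [0.5514, -0.2617, 0.3553]
tool_rot: [0.598, 0.802, -0.0, -0.001]
ft_force: [0.5, -0.2, -1.9]
grip_width: 0.0049
```

>>> send_rows(deltas=[{"tx":-0.2,"ty":-0.1,"tz":1.2,"rx":-0.04,"ry":0,"rz":0},{"tx":-0.6,"ty":-0.3,"tz":3.6,"rx":-0.12,"ry":0,"rz":0},{"tx":-1,"ty":-0.5,"tz":6.6,"rx":-0.21,"ry":0,"rz":0},{"tx":-1.3,"ty":-0.7,"tz":10,"rx":-0.31,"ry":0,"rz":0},{"tx":-1.7,"ty":-0.95,"tz":13.2,"rx":-0.407,"ry":0,"rz":0}])

```text
time: 16.15
position: [0.5472, -0.2782, 0.2236]
tool_rot: [0.586, 0.785, 0.163, 0.122]
ft_force: [1.3, 0.8, -3.0]
grip_width: 0.0046
```

>>> send_rows(deltas=[{"tx":-0.2,"ty":-0.8,"tz":1.5,"rx":-0.05,"ry":0,"rz":0},{"tx":-0.3,"ty":-1.2,"tz":2.3,"rx":-0.081,"ry":0,"rz":0},{"tx":-0.3,"ty":-1.2,"tz":2.3,"rx":-0.081,"ry":0,"rz":0},{"tx":-0.3,"ty":-1.2,"tz":2.3,"rx":-0.081,"ry":0,"rz":0},{"tx":-0.3,"ty":-1.2,"tz":2.3,"rx":-0.081,"ry":0,"rz":0}])

```text
time: 16.57
position: [0.5476, -0.2824, 0.1997]
tool_rot: [0.58, 0.778, 0.193, 0.145]
ft_force: [-0.5, 0.2, -2.5]
grip_width: 0.0047
```

```bash
python3 - <<'E'
from h import *
o=robot.get_obs();print(o['time'],o['position'],o['ft_force'],o['grip_width'],o['q'].round(2)); print(rackpos(o))
plan([(*foot(.053,-.07,.016,28),.015)])
s=robot.camera('side');save('s8',cv2.resize(s['color'][170:350,270:480],None,fx=3,fy=3)); s=robot.camera('scene');save('c8',cv2.resize(s['color'][120:300,170:380],None,fx=3,fy=3))
w=wristcam();save('w8',w['color'])
E
```

```text
16.5667 [ 0.54761522 -0.28238018  0.19968199] [-0.53806963  0.22812455 -2.49181183] 0.004734239696349849 [-0.88  0.47  1.75  0.63  0.82 -1.59]
('foot', [0.0525, -0.0702, 0.0787], 'tilt', 27.95, 'xzroll', -0.06, 'yawerr', 0.02)
5 rows [0.02, -2.91, 5.56] [-0.001, 0.001, 0.0]
-- at [ 0.548 -0.282  0.137]
```

View pics/s8.png

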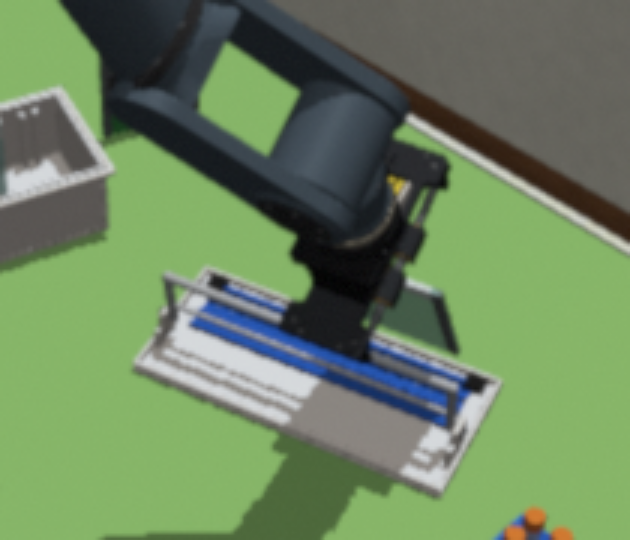

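View pics/c8.png

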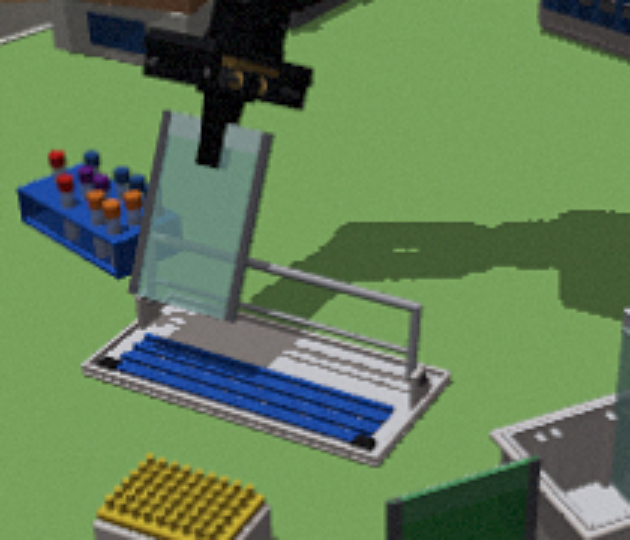

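View pics/w8.png

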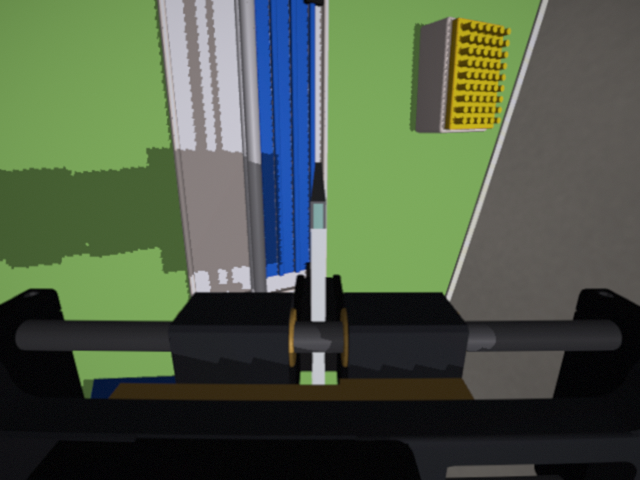

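>>> send_rows(deltas=[{"tx":0,"ty":-0.35,"tz":0.7,"rx":0,"ry":0,"rz":0},{"tx":0,"ty":-1.1,"tz":2.1,"rx":0,"ry":0,"rz":0},{"tx":0,"ty":-1.85,"tz":3.6,"rx":0,"ry":0,"rz":0},{"tx":0,"ty":-2.5,"tz":4.8,"rx":0,"ry":0,"rz":0},{"tx":0,"ty":-2.85,"tz":5.4,"rx":0,"ry":0,"rz":0}])

```text
time: 17.13
position: [0.5469, -0.2811, 0.1365]
tool_rot: [0.58, 0.778, 0.194, 0.143]
ft_force: [-0.9, 1.4, -1.9]
grip_width: 0.0051
```

>>> send_rows(deltas=[{"tx":0,"ty":0,"tz":0,"rx":0,"ry":0,"rz":0},{"tx":0,"ty":0,"tz":0,"rx":0,"ry":0,"rz":0}])

```text
time: 17.3
position: [0.5474, -0.2819, 0.1381]
tool_rot: [0.58, 0.778, 0.194, 0.144]
ft_force: [-0.2, 0.5, -1.6]
grip_width: 0.0047
```

```bash
python3 - <<'E'
from h import *
o=robot.get_obs();print(o['time'],o['position'],o['ft_force'],o['grip_width']); print(rackpos(o))
plan([(*foot(.053,-.07,.008,28),.003)])
s=robot.camera('side');save('s9',cv2.resize(s['color'][250:340,300:450],None,fx=4,fy=4)); s=robot.camera('scene');save('c9',cv2.resize(s['color'][140:290,180:340],None,fx=4,fy=4))
E
```

```text
17.3 [ 0.5474275  -0.28188572  0.13807623] [-0.20059588  0.49101243 -1.57693436] 0.0047434680489709296
('foot', [0.0525, -0.0696, 0.0171], 'tilt', 27.96, 'xzroll', 0.01, 'yawerr', 0.03)
4 rows [-0.04, -0.39, 0.82] [-0.001, 0.0, -0.001]
-- at [ 0.548 -0.282  0.129]
```

View pics/c9.png

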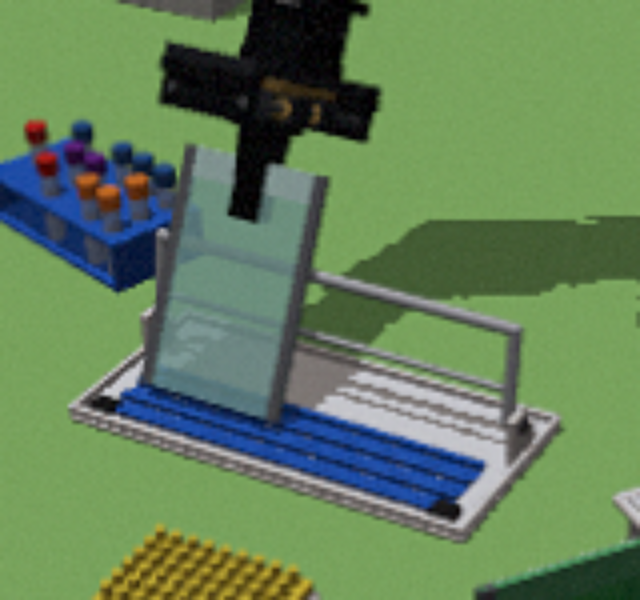

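View pics/s9.png

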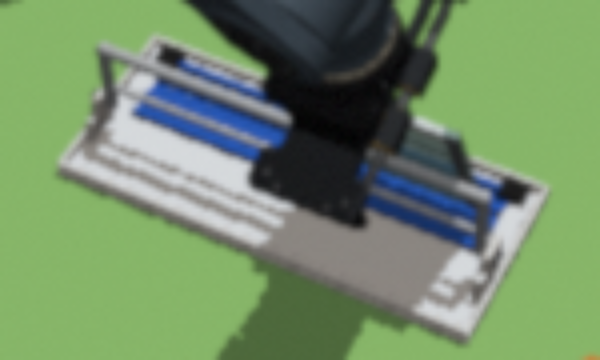

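>>> send_rows(deltas=[{"tx":0,"ty":-0.1,"tz":0.2,"rx":0,"ry":0,"rz":0},{"tx":0,"ty":-0.2,"tz":0.4,"rx":0,"ry":0,"rz":0},{"tx":0,"ty":-0.3,"tz":0.6,"rx":0,"ry":0,"rz":0},{"tx":0,"ty":-0.36,"tz":0.75,"rx":0,"ry":0,"rz":0},{"tx":0,"ty":-0.36,"tz":0.75,"rx":0,"ry":0,"rz":0}])

```text
time: 17.82
position: [0.5474, -0.2817, 0.1295]
tool_rot: [0.58, 0.778, 0.194, 0.144]
ft_force: [-0.4, 0.2, -2.4]
grip_width: 0.005
```

```bash
python3 - <<'E'
from h import *
o=robot.get_obs();print(o['time'],o['position'],o['ft_force'],o['grip_width']); print(rackpos(o))
plan([(*foot(.053,-.07,.0065,28),.003)])
s=robot.camera('scene');save('c10',cv2.resize(s['color'][210:270,190:310],None,fx=6,fy=6,interpolation=cv2.INTER_CUBIC))
# predicted foot line & groove lines
im=s['color'].copy()
E
```

```text
17.8167 [ 0.54735133 -0.28170271  0.12946273] [-0.35742866  0.15954596 -2.44720675] 0.00500057367948339
('foot', [0.0525, -0.0693, 0.0084], 'tilt', 27.95, 'xzroll', 0.03, 'yawerr', 0.05)
1 rows [-0.06, -0.06, 0.2] [-0.001, -0.0, -0.001]
-- at [ 0.548 -0.282  0.127]
```

View pics/c10.png

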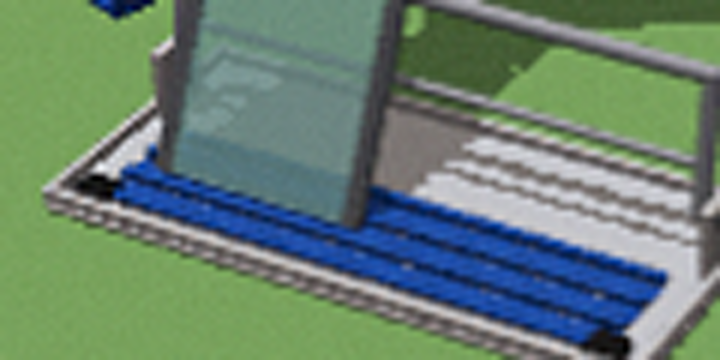

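```bash
python3 - <<'E'
from h import *
s=robot.camera('scene'); im=cv2.resize(s['color'],None,fx=6,fy=6,interpolation=cv2.INTER_CUBIC)
o=robot.get_obs()
def ln(a,b,col):
    p=proj(s,[rk(*a),rk(*b)])*6+3; cv2.line(im,tuple(int(v) for v in p[0]),tuple(int(v) for v in p[1]),col,1)
for x in (.023,.043,.063,.083): ln((x,-.142,.012),(x,.142,.012),(255,0,0))
for x in (.053,): ln((x,-.142,.006),(x,.142,.006),(255,255,0))
ln((-.012,-.148,.105),(-.012,.148,.105),(255,0,255))
ln((.0525,-.13,.0084),(.0525,-.01,.0084),(0,255,255))
a=im[1260:1680,1140:1860]; cv2.imwrite('pics/c11.png',a[:,:,::-1])
E
```

```text
(no output)
```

View pics/c11.png

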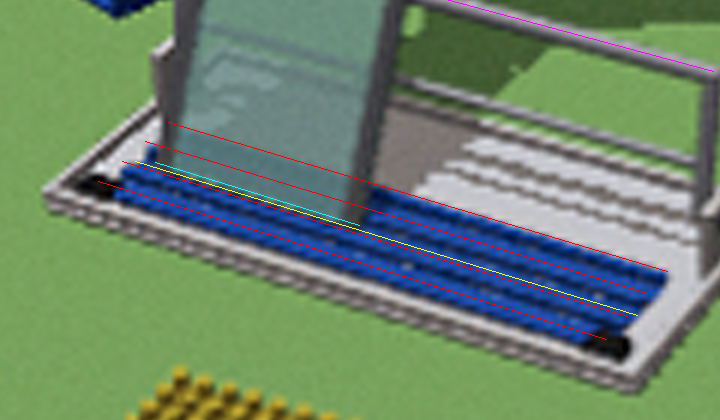

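>>> send_rows(deltas=[{"tx":0,"ty":-0.03,"tz":0.07,"rx":0,"ry":0,"rz":0},{"tx":0,"ty":-0.07,"tz":0.13,"rx":0,"ry":0,"rz":0},{"tx":0,"ty":-0.09,"tz":0.18,"rx":0,"ry":0,"rz":0},{"tx":0,"ty":-0.09,"tz":0.18,"rx":0,"ry":0,"rz":0}])

```text
time: 18.25
position: [0.5476, -0.282, 0.1282]
tool_rot: [0.58, 0.778, 0.194, 0.145]
ft_force: [-0.9, -0.5, 0.4]
grip_width: 0.0048
```

```bash
python3 - <<'E'
from h import *
o=robot.get_obs();print(o['time'],o['position'],o['ft_force'],o['moment'],o['grip_width']); print(rackpos(o))
E
```

```text
18.25 [ 0.54756863 -0.28199562  0.12817918] [-0.9181551  -0.53779765  0.3751186 ] [-0.0855339   0.56670356  0.05988563] 0.004753541691437583
('foot', [0.0527, -0.0698, 0.0072], 'tilt', 27.98, 'xzroll', -0.02, 'yawerr', 0.04)
```

>>> send_rows(deltas=[{"tx":0,"ty":-0.12,"tz":0,"rx":-0.009,"ry":0,"rz":0},{"tx":0,"ty":-0.24,"tz":0,"rx":-0.0175,"ry":0,"rz":0},{"tx":0,"ty":-0.36,"tz":0.01,"rx":-0.026,"ry":0,"rz":0},{"tx":0,"ty":-0.36,"tz":0.01,"rx":-0.026,"ry":0,"rz":0}])

```text
time: 18.58
position: [0.5447, -0.2831, 0.1263]
tool_rot: [0.579, 0.775, 0.204, 0.153]
ft_force: [0.9, 1.4, 0.7]
grip_width: 0.0048
```

```bash
python3 - <<'E'
from h import *
o=robot.get_obs();print(o['time'],o['position'],o['ft_force'],o['moment'],o['grip_width']); print(rackpos(o))
E
```

```text
18.5833 [ 0.5447035  -0.28312097  0.12627086] [0.85534274 1.43578914 0.70836931] [-0.00850534 -0.16283404  0.07972651] 0.004754109795895319
('foot', [0.0529, -0.0701, 0.0071], 'tilt', 29.55, 'xzroll', 0.02, 'yawerr', 0.13)
```

>>> send_rows(deltas=[{"tx":0,"ty":-0.08,"tz":0,"rx":-0.006,"ry":0,"rz":0},{"tx":0,"ty":-0.16,"tz":0,"rx":-0.012,"ry":0,"rz":0},{"tx":0,"ty":-0.16,"tz":0,"rx":-0.012,"ry":0,"rz":0}])

```text
time: 18.83
position: [0.5436, -0.2834, 0.1256]
tool_rot: [0.578, 0.774, 0.209, 0.156]
ft_force: [2.4, 0.2, 2.1]
grip_width: 0.0048
```

```bash
python3 - <<'E'
from h import *
o=robot.get_obs();print(o['time'],o['position'],o['ft_force'],o['moment'],o['grip_width']); print(rackpos(o))
w=wristcam();save('w12',w['color'][0:380,100:540]); s=robot.camera('scene');save('c12',cv2.resize(s['color'][140:290,180:340],None,fx=4,fy=4))
E
```

```text
18.8333 [ 0.54357931 -0.28342452  0.12556784] [2.36921654 0.20607624 2.1443084 ] [-0.00972848 -0.30629418  0.02438642] 0.004812504870873591
('foot', [0.0531, -0.0701, 0.0072], 'tilt', 30.22, 'xzroll', -0.01, 'yawerr', 0.09)
```

View pics/w12.png

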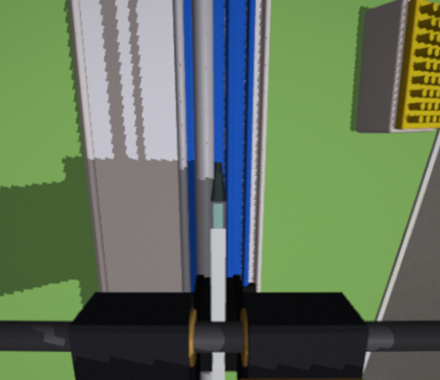

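View pics/c12.png

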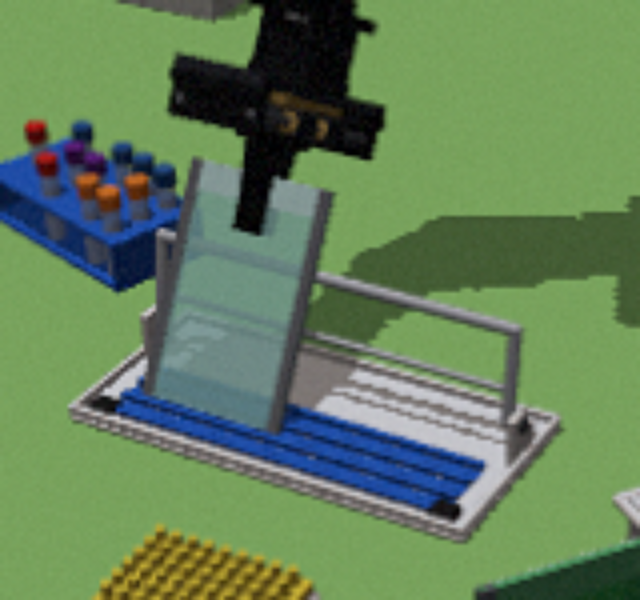

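>>> send_rows(deltas=[{"tx":0,"ty":-0.06,"tz":0,"rx":-0.0045,"ry":0,"rz":0},{"tx":0,"ty":-0.12,"tz":0,"rx":-0.009,"ry":0,"rz":0},{"tx":0,"ty":-0.12,"tz":0,"rx":-0.009,"ry":0,"rz":0}])

```text
time: 19.18
position: [0.5434, -0.2835, 0.1254]
tool_rot: [0.577, 0.773, 0.213, 0.159]
ft_force: [5.1, 1.8, 3.4]
grip_width: 0.005
```

```bash
python3 - <<'E'
from h import *
o=robot.get_obs();print(o['time'],o['position'],o['ft_force'],o['moment'],o['grip_width']); print(rackpos(o))
E
```

```text
19.1833 [ 0.5433542  -0.28351622  0.12540346] [5.05762395 1.82708226 3.38993145] [ 0.1699346  -0.96775067  0.00262789] 0.004981746807507992
('foot', [0.0541, -0.0701, 0.0078], 'tilt', 30.82, 'xzroll', -0.01, 'yawerr', 0.08)
```

>>> send_rows(deltas=[{"tx":0,"ty":0.08,"tz":0,"rx":0.006,"ry":0,"rz":0},{"tx":0,"ty":0.08,"tz":0,"rx":0.006,"ry":0,"rz":0}], squeeze=8)

```text
time: 19.35
position: [0.5435, -0.2834, 0.1255]
tool_rot: [0.577, 0.774, 0.21, 0.157]
ft_force: [4.0, 0.5, 2.8]
grip_width: 0.0051
```

>>> send_rows(deltas=[{"tx":0,"ty":0,"tz":0,"rx":0,"ry":0,"rz":0},{"tx":0,"ty":0,"tz":0,"rx":0,"ry":0,"rz":0},{"tx":0,"ty":0,"tz":0,"rx":0,"ry":0,"rz":0}], claw=1)

```text
time: 19.6
position: [0.5418, -0.2827, 0.1241]
tool_rot: [0.577, 0.774, 0.209, 0.155]
ft_force: [-0.5, 0.0, -0.5]
grip_width: 0.0097
```

>>> send_rows(deltas=[{"tx":0,"ty":0,"tz":0,"rx":0,"ry":0,"rz":0},{"tx":0,"ty":0,"tz":0,"rx":0,"ry":0,"rz":0},{"tx":0,"ty":0,"tz":0,"rx":0,"ry":0,"rz":0},{"tx":0,"ty":0,"tz":0,"rx":0,"ry":0,"rz":0}], claw=3)

```text
time: 19.93
position: [0.5426, -0.2832, 0.1248]
tool_rot: [0.577, 0.774, 0.21, 0.156]
ft_force: [0.2, -1.2, 0.7]
grip_width: 0.0268
```

```bash
python3 - <<'E'
from h import *
o=robot.get_obs();print(o['time'],o['position'],o['ft_force'],o['moment'],o['grip_width']); print(rackpos(o))
w=wristcam();save('w13',w['color'][0:380,100:540]); s=robot.camera('scene');save('c13',cv2.resize(s['color'][140:290,180:340],None,fx=4,fy=4))
R=Rt(YAW,30);p=o['position']
plan([(p-R[:,2]*.08,R,.02),(tb(-.035,-.05,.30),Rt(TY),.035)])
E
```

```text
19.9333 [ 0.54259204 -0.28318296  0.12478854] [ 0.15133105 -1.19694096  0.6828498 ] [-0.144161    0.27315037  0.03312658] 0.026796254533423883
('foot', [0.0524, -0.0694, 0.0065], 'tilt', 30.29, 'xzroll', 0.02, 'yawerr', 0.04)
4 rows [0.01, 0.02, -7.99] [0.005, 0.0, -0.001]
-- at [ 0.504 -0.295  0.194]
5 rows [15.67, 4.73, -1.64] [0.181, -0.06, 0.223]
5 rows [16.14, 0.74, -3.09] [0.181, -0.06, 0.223]
4 rows [12.5, -2.76, -3.04] [0.144, -0.048, 0.178]
-- at [0.467 0.152 0.3  ]
```

View pics/w13.png

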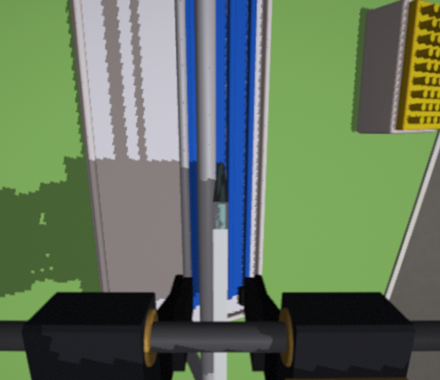

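View pics/c13.png

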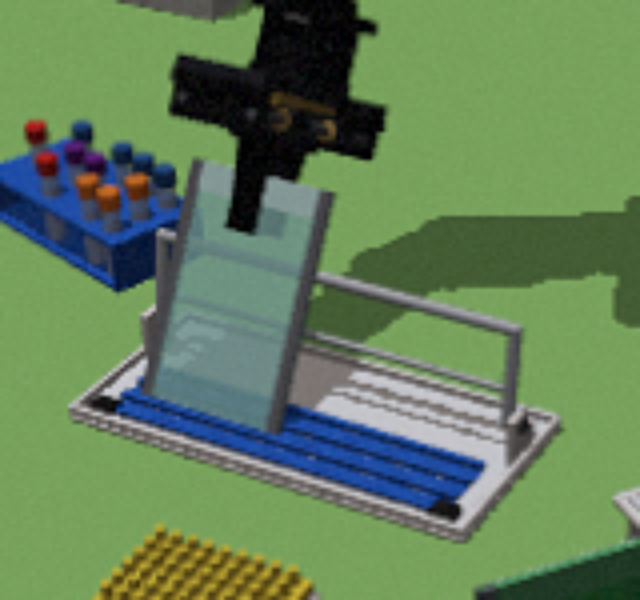

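>>> send_rows(deltas=[{"tx":0,"ty":0,"tz":-0.5,"rx":0,"ry":0,"rz":0},{"tx":0,"ty":0,"tz":-2,"rx":0,"ry":0,"rz":0},{"tx":0,"ty":0,"tz":-4.5,"rx":0,"ry":0,"rz":0},{"tx":0,"ty":0,"tz":-7.5,"rx":0,"ry":0,"rz":0},{"tx":0,"ty":0,"tz":-10.5,"rx":0,"ry":0,"rz":0}])

```text
time: 20.45
position: [0.4911, -0.298, 0.2163]
tool_rot: [0.577, 0.774, 0.21, 0.155]
ft_force: [0.4, 0.1, 0.5]
grip_width: 0.0301
```

```bash
python3 - <<'E'
from h import *
o=robot.get_obs();print(o['time'],o['position'],o['ft_force'],o['grip_width']);
plan([(tb(-.035,-.002,.27),Rt(TY),.036)])
s=robot.camera('scene');save('c14',cv2.resize(s['color'][140:290,180:340],None,fx=4,fy=4))
E
```

```text
20.45 [ 0.49110341 -0.29795339  0.21630764] [0.36347963 0.1132414  0.46647486] 0.03007898700179006
5 rows [17.03, 5.09, 0.77] [0.182, -0.061, 0.223]
5 rows [17.73, 1.18, -0.86] [0.182, -0.061, 0.223]
4 rows [13.95, -2.4, -1.42] [0.146, -0.049, 0.178]
-- at [0.483 0.197 0.27 ]
```

View pics/c14.png

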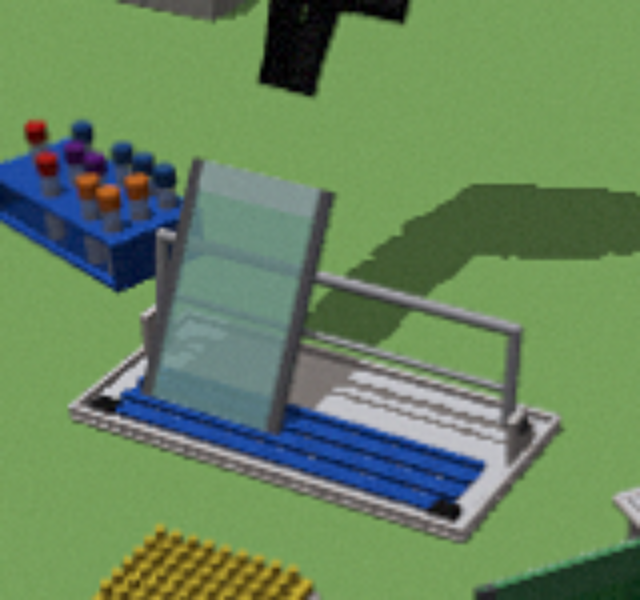

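>>> send_rows(deltas=[{"tx":1.7,"ty":0.5,"tz":-0.3,"rx":0.018,"ry":-0.006,"rz":0.022},{"tx":5,"ty":1.5,"tz":-0.3,"rx":0.054,"ry":-0.018,"rz":0.066},{"tx":9,"ty":2.7,"tz":0,"rx":0.096,"ry":-0.032,"rz":0.118},{"tx":13,"ty":3.9,"tz":0.4,"rx":0.14,"ry":-0.047,"rz":0.17},{"tx":17,"ty":5.1,"tz":0.8,"rx":0.182,"ry":-0.061,"rz":0.223}])

```text
time: 20.92
position: [0.4887, -0.1367, 0.2337]
tool_rot: [0.672, 0.719, 0.142, 0.105]
ft_force: [0.3, 0.2, -0.7]
grip_width: 0.0302
```

>>> send_rows(deltas=[{"tx":3.6,"ty":0.3,"tz":-0.2,"rx":0.037,"ry":-0.012,"rz":0.045},{"tx":7.2,"ty":0.5,"tz":-0.4,"rx":0.073,"ry":-0.024,"rz":0.09},{"tx":10.8,"ty":0.75,"tz":-0.55,"rx":0.11,"ry":-0.037,"rz":0.134},{"tx":14.3,"ty":1,"tz":-0.7,"rx":0.146,"ry":-0.049,"rz":0.179},{"tx":17.7,"ty":1.2,"tz":-0.85,"rx":0.182,"ry":-0.061,"rz":0.223}])

```text
time: 21.33
position: [0.4843, 0.0315, 0.2521]
tool_rot: [0.756, 0.648, 0.068, 0.051]
ft_force: [0.9, -0.0, -0.2]
grip_width: 0.0302
```

>>> send_rows(deltas=[{"tx":3.4,"ty":-0.6,"tz":-0.35,"rx":0.036,"ry":-0.012,"rz":0.045},{"tx":6.7,"ty":-1.15,"tz":-0.7,"rx":0.07,"ry":-0.024,"rz":0.087},{"tx":9.7,"ty":-1.7,"tz":-1,"rx":0.1,"ry":-0.034,"rz":0.125},{"tx":12.2,"ty":-2.1,"tz":-1.25,"rx":0.128,"ry":-0.043,"rz":0.156},{"tx":13.9,"ty":-2.4,"tz":-1.4,"rx":0.146,"ry":-0.049,"rz":0.178}])

```text
time: 21.75
position: [0.4793, 0.1738, 0.2673]
tool_rot: [0.813, 0.582, 0.007, 0.004]
ft_force: [0.5, -0.5, -0.7]
grip_width: 0.0296
```

>>> send_rows(deltas=[{"tx":0,"ty":0,"tz":0,"rx":0,"ry":0,"rz":0},{"tx":0,"ty":0,"tz":0,"rx":0,"ry":0,"rz":0},{"tx":0,"ty":0,"tz":0,"rx":0,"ry":0,"rz":0}], claw=3.2)

```text
time: 22.0
position: [0.4788, 0.1705, 0.2664]
tool_rot: [0.813, 0.582, 0.006, 0.005]
ft_force: [-0.4, 0.3, -0.3]
grip_width: 0.0317
```

```bash
python3 - <<'E'
from h import *
o=robot.get_obs();print(o['time'],o['position'],o['ft_force'],o['grip_width']);
plan([(tb(-.0345,-.002,.27),Rt(TY),.036),(tb(-.0345,-.002,.142),Rt(TY),.036)])
w=wristcam();save('w15',w['color'])
E
```

```text
22.0 [0.4788401  0.17047626 0.2663827 ] [-0.41116028  0.31589478 -0.28208863] 0.031653861555698576
1 rows [2.67, -0.37, -0.35] [0.015, -0.005, 0.021]
-- at [0.484 0.197 0.27 ]
4 rows [0.0, 0.0, 12.8] [0.0, 0.0, 0.0]
-- at [0.484 0.197 0.142]
```

View pics/w15.png

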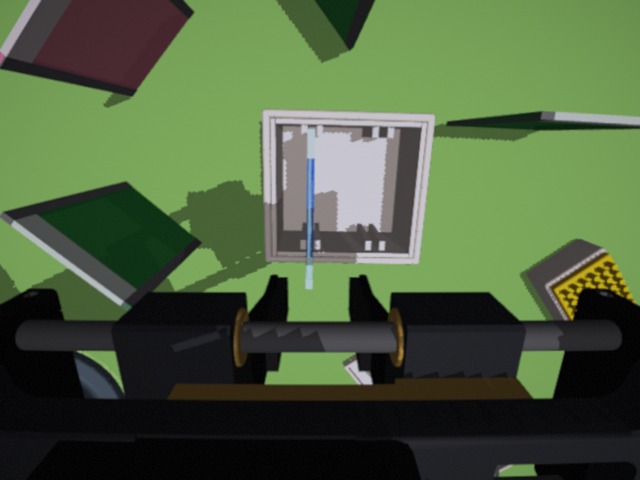

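>>> send_rows(deltas=[{"tx":0.8,"ty":-0.1,"tz":0,"rx":0.005,"ry":-0.002,"rz":0.007},{"tx":1.8,"ty":-0.25,"tz":0,"rx":0.01,"ry":-0.004,"rz":0.014},{"tx":2.4,"ty":-0.35,"tz":0,"rx":0.015,"ry":-0.005,"rz":0.021},{"tx":2.7,"ty":-0.37,"tz":0,"rx":0.015,"ry":-0.005,"rz":0.021},{"tx":2.7,"ty":-0.37,"tz":0,"rx":0.015,"ry":-0.005,"rz":0.021}])

```text
time: 22.47
position: [0.4848, 0.1981, 0.2666]
tool_rot: [0.819, 0.573, 0.001, -0.0]
ft_force: [-0.4, 0.7, 0.4]
grip_width: 0.032
```

>>> send_rows(deltas=[{"tx":0,"ty":0,"tz":0.7,"rx":0,"ry":0,"rz":0},{"tx":0,"ty":0,"tz":2,"rx":0,"ry":0,"rz":0},{"tx":0,"ty":0,"tz":3.5,"rx":0,"ry":0,"rz":0},{"tx":0,"ty":0,"tz":4.6,"rx":0,"ry":0,"rz":0},{"tx":0,"ty":0,"tz":5,"rx":0,"ry":0,"rz":0}])

```text
time: 22.88
position: [0.483, 0.1973, 0.2146]
tool_rot: [0.819, 0.573, -0.001, -0.001]
ft_force: [0.3, 0.7, -0.0]
grip_width: 0.0322
```

```bash
python3 - <<'E'
from h import *
o=robot.get_obs();print(o['time'],o['position'],o['ft_force'],o['grip_width']);
plan([(tb(-.0345,-.002,.140),Rt(TY),.036)])
w=wristcam();save('w16',w['color'])
E
```

```text
22.8833 [0.48304024 0.19725479 0.21457534] [ 0.32933555  0.69173692 -0.04181425] 0.032173813563227745
3 rows [0.01, 0.11, 7.46] [-0.003, 0.001, -0.001]
-- at [0.484 0.197 0.14 ]
```

View pics/w16.png

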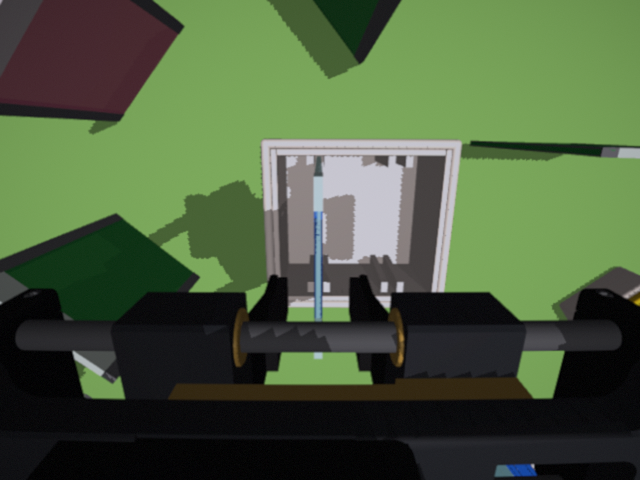

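>>> send_rows(deltas=[{"tx":0,"ty":0.05,"tz":1,"rx":0,"ry":0,"rz":0},{"tx":0,"ty":0.05,"tz":3,"rx":0,"ry":0,"rz":0},{"tx":0,"ty":0.05,"tz":5,"rx":0,"ry":0,"rz":0},{"tx":0,"ty":0.05,"tz":6.7,"rx":0,"ry":0,"rz":0},{"tx":0,"ty":0.05,"tz":7.3,"rx":0,"ry":0,"rz":0}])

```text
time: 23.35
position: [0.484, 0.1975, 0.1417]
tool_rot: [0.819, 0.573, -0.001, -0.001]
ft_force: [-0.4, -0.4, -0.7]
grip_width: 0.0317
```

>>> send_rows(deltas=[{"tx":0,"ty":0,"tz":0,"rx":0,"ry":0,"rz":0},{"tx":0,"ty":0,"tz":0,"rx":0,"ry":0,"rz":0},{"tx":0,"ty":0,"tz":0,"rx":0,"ry":0,"rz":0}])

```text
time: 23.6
position: [0.4861, 0.198, 0.1447]
tool_rot: [0.819, 0.573, 0.002, 0.0]
ft_force: [-1.0, 0.0, -0.1]
grip_width: 0.0322
```

```bash
python3 - <<'E'
from h import *
o=robot.get_obs();print(o['time'],o['position'],o['ft_force'],o['grip_width']);
w=wristcam();save('w17',w['color'][100:400,150:500])
E
```

```text
23.6 [0.48609462 0.1979791  0.1446688 ] [-0.95718205  0.00732222 -0.13396179] 0.03219744289090014
```

View pics/w17.png

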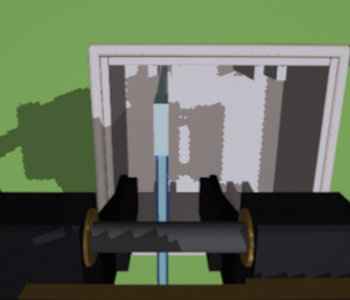

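>>> send_rows(deltas=[{"tx":0,"ty":-0.1,"tz":0.1,"rx":0,"ry":0,"rz":0},{"tx":0,"ty":-0.2,"tz":0.25,"rx":0,"ry":0,"rz":0},{"tx":0,"ty":-0.2,"tz":0.3,"rx":0,"ry":0,"rz":0},{"tx":0,"ty":-0.2,"tz":0.3,"rx":0,"ry":0,"rz":0}])

```text
time: 23.98
position: [0.4831, 0.1986, 0.1408]
tool_rot: [0.819, 0.573, 0.001, 0.0]
ft_force: [-0.3, 0.4, 0.2]
grip_width: 0.032
```

```bash
python3 - <<'E'
from h import *
o=robot.get_obs();print(o['time'],o['position'],o['ft_force'],o['joint_velocities'].round(3));
plan([(tb(-.0345,-.002,.140),Rt(TY),.036)])
E
```

```text
23.9833 [0.48309083 0.19857919 0.1408042 ] [-0.25816797  0.42184649  0.19884523] [-0.001  0.001 -0.004 -0.     0.002 -0.001]
1 rows [-0.13, 0.13, 0.08] [0.001, -0.001, -0.0]
-- at [0.484 0.197 0.14 ]
```

>>> send_rows(deltas=[{"tx":0,"ty":0,"tz":0,"rx":0,"ry":0,"rz":0},{"tx":0,"ty":0,"tz":0,"rx":0,"ry":0,"rz":0},{"tx":0,"ty":0,"tz":0,"rx":0,"ry":0,"rz":0},{"tx":0,"ty":0,"tz":0,"rx":0,"ry":0,"rz":0},{"tx":0,"ty":0,"tz":0,"rx":0,"ry":0,"rz":0}], claw=0, squeeze=30)

```text
time: 24.4
position: [0.4833, 0.1985, 0.1407]
tool_rot: [0.819, 0.573, 0.0, -0.0]
ft_force: [0.1, 0.8, 0.6]
grip_width: 0.007
```

>>> send_rows(deltas=[{"tx":0,"ty":0,"tz":0,"rx":0,"ry":0,"rz":0},{"tx":0,"ty":0,"tz":0,"rx":0,"ry":0,"rz":0},{"tx":0,"ty":0,"tz":0,"rx":0,"ry":0,"rz":0}])

```text
time: 24.65
position: [0.4832, 0.1985, 0.1407]
tool_rot: [0.819, 0.573, 0.0, -0.0]
ft_force: [-0.2, 0.3, -0.2]
grip_width: 0.005
```

```bash
python3 - <<'E'
from h import *
o=robot.get_obs();print(o['time'],o['position'],o['ft_force'],o['grip_width']);
E
```

```text
24.65 [0.48323937 0.19852384 0.14067499] [-0.21368768  0.3404836  -0.17971804] 0.005014673183024165
```

>>> send_rows(deltas=[{"tx":0,"ty":0,"tz":-0.3,"rx":0,"ry":0,"rz":0},{"tx":0,"ty":0,"tz":-1,"rx":0,"ry":0,"rz":0},{"tx":0,"ty":0,"tz":-2.2,"rx":0,"ry":0,"rz":0},{"tx":0,"ty":0,"tz":-4,"rx":0,"ry":0,"rz":0},{"tx":0,"ty":0,"tz":-6.5,"rx":0,"ry":0,"rz":0}])

```text
time: 25.07
position: [0.4816, 0.1981, 0.205]
tool_rot: [0.819, 0.573, -0.002, -0.001]
ft_force: [0.2, -0.5, -2.3]
grip_width: 0.0049
```

>>> send_rows(deltas=[{"tx":0,"ty":0,"tz":-3,"rx":0,"ry":0,"rz":0},{"tx":0,"ty":0,"tz":-6,"rx":0,"ry":0,"rz":0},{"tx":0,"ty":0,"tz":-9,"rx":0,"ry":0,"rz":0},{"tx":0,"ty":0,"tz":-11.5,"rx":0,"ry":0,"rz":0},{"tx":0,"ty":0,"tz":-13.5,"rx":0,"ry":0,"rz":0}])

```text
time: 25.48
position: [0.4831, 0.1984, 0.3434]
tool_rot: [0.819, 0.573, 0.002, 0.001]
ft_force: [1.3, 0.4, -3.3]
grip_width: 0.0049
```

>>> send_rows(deltas=[{"tx":0,"ty":0,"tz":-1.2,"rx":0,"ry":0,"rz":0},{"tx":0,"ty":0,"tz":-1.8,"rx":0,"ry":0,"rz":0},{"tx":0,"ty":0,"tz":-2,"rx":0,"ry":0,"rz":0}])

```text
time: 25.73
position: [0.4831, 0.1984, 0.3619]
tool_rot: [0.819, 0.573, 0.001, 0.0]
ft_force: [-0.4, -0.2, -3.1]
grip_width: 0.0049
```

```bash
python3 - <<'E'
from h import *
o=robot.get_obs();print(o['time'],o['position'],o['ft_force'],o['grip_width']);
plan([(rk(.02,.07,.36),Rt(YAW),.028),(*foot(.053,.07,.08,28,.1357),.03)])
s=robot.camera('side');save('s18',cv2.resize(s['color'][80:320,150:450],None,fx=2.2,fy=2.2))
E
```

```text
25.7333 [0.48307802 0.19840773 0.36185102] [-0.37748923 -0.24839649 -3.08825592] 0.004878604802633236
5 rows [-11.47, 6.43, 0.06] [0.001, -0.0, -0.246]
5 rows [-12.69, 3.44, 0.06] [0.001, -0.0, -0.246]
3 rows [-7.89, 0.15, 0.04] [0.001, -0.0, -0.148]
-- at [ 0.538 -0.139  0.36 ]
5 rows [-0.0, -2.56, 13.35] [-0.407, -0.0, 0.0]
1 rows [-0.0, -1.53, 2.25] [-0.081, 0.0, -0.0]
-- at [ 0.509 -0.148  0.2  ]
```

View pics/s18.png

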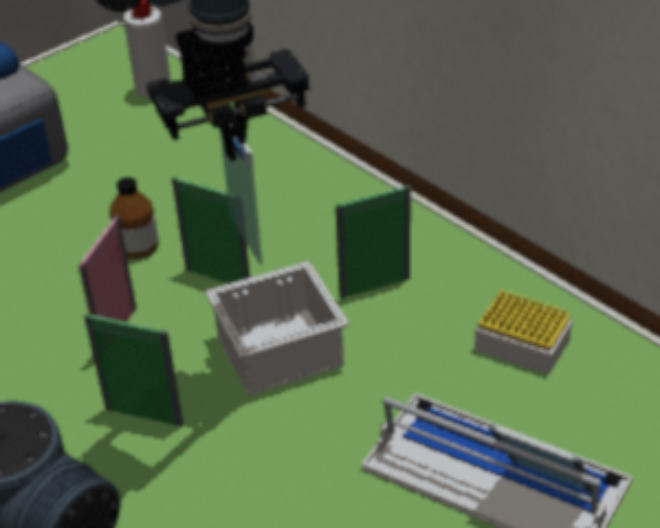

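>>> send_rows(deltas=[{"tx":-0.9,"ty":0.5,"tz":0,"rx":0,"ry":0,"rz":-0.02},{"tx":-2.8,"ty":1.6,"tz":0,"rx":0,"ry":0,"rz":-0.06},{"tx":-5.5,"ty":3.1,"tz":0,"rx":0,"ry":0,"rz":-0.12},{"tx":-8.4,"ty":4.7,"tz":0,"rx":0,"ry":0,"rz":-0.18},{"tx":-11.5,"ty":6.4,"tz":0,"rx":0,"ry":0,"rz":-0.246}])

```text
time: 26.2
position: [0.5027, 0.0678, 0.359]
tool_rot: [0.741, 0.671, -0.001, -0.001]
ft_force: [0.7, 0.0, -2.5]
grip_width: 0.0049
```

>>> send_rows(deltas=[{"tx":-2.8,"ty":0.8,"tz":0,"rx":0,"ry":0,"rz":-0.055},{"tx":-5.5,"ty":1.5,"tz":0,"rx":0,"ry":0,"rz":-0.107},{"tx":-8.1,"ty":2.2,"tz":0,"rx":0,"ry":0,"rz":-0.157},{"tx":-10.5,"ty":2.85,"tz":0,"rx":0,"ry":0,"rz":-0.204},{"tx":-12.7,"ty":3.45,"tz":0,"rx":0,"ry":0,"rz":-0.246}])

```text
time: 26.62
position: [0.5242, -0.0629, 0.3588]
tool_rot: [0.654, 0.756, -0.0, -0.002]
ft_force: [0.8, -0.2, -3.7]
grip_width: 0.0047
```

>>> send_rows(deltas=[{"tx":-2.2,"ty":0.05,"tz":0,"rx":0,"ry":0,"rz":-0.042},{"tx":-4.2,"ty":0.1,"tz":0,"rx":0,"ry":0,"rz":-0.08},{"tx":-6,"ty":0.1,"tz":0,"rx":0,"ry":0,"rz":-0.113},{"tx":-7.3,"ty":0.15,"tz":0,"rx":0,"ry":0,"rz":-0.137},{"tx":-7.9,"ty":0.15,"tz":0,"rx":0,"ry":0,"rz":-0.148}])

```text
time: 27.03
position: [0.5372, -0.1412, 0.3586]
tool_rot: [0.598, 0.802, -0.0, -0.001]
ft_force: [-0.4, -0.6, -3.7]
grip_width: 0.0047
```

>>> send_rows(deltas=[{"tx":0,"ty":-0.2,"tz":1.2,"rx":-0.036,"ry":0,"rz":0},{"tx":0,"ty":-0.7,"tz":3.6,"rx":-0.11,"ry":0,"rz":0},{"tx":0,"ty":-1.3,"tz":6.8,"rx":-0.207,"ry":0,"rz":0},{"tx":0,"ty":-1.9,"tz":10.2,"rx":-0.31,"ry":0,"rz":0},{"tx":0,"ty":-2.6,"tz":13.3,"rx":-0.407,"ry":0,"rz":0}])

```text
time: 27.45
position: [0.5119, -0.1437, 0.2307]
tool_rot: [0.585, 0.787, 0.158, 0.114]
ft_force: [0.5, 2.0, -3.7]
grip_width: 0.0046
```

>>> send_rows(deltas=[{"tx":0,"ty":-1,"tz":1.5,"rx":-0.05,"ry":0,"rz":0},{"tx":0,"ty":-1.5,"tz":2.2,"rx":-0.081,"ry":0,"rz":0},{"tx":0,"ty":-1.5,"tz":2.2,"rx":-0.081,"ry":0,"rz":0},{"tx":0,"ty":-1.5,"tz":2.2,"rx":-0.081,"ry":0,"rz":0},{"tx":0,"ty":-1.5,"tz":2.2,"rx":-0.081,"ry":0,"rz":0}])

```text
time: 27.87
position: [0.5104, -0.1474, 0.2077]
tool_rot: [0.579, 0.781, 0.189, 0.139]
ft_force: [1.1, -0.1, -3.6]
grip_width: 0.005
```

```bash
python3 - <<'E'
from h import *
o=robot.get_obs();print(o['time'],o['position'],o['ft_force'],o['grip_width'],o['q'].round(2)); print(rackpos(o,.1357))
plan([(*foot(.053,.07,.016,28,.1357),.015)])
s=robot.camera('scene');save('c19',cv2.resize(s['color'][120:300,170:380],None,fx=3,fy=3))
E
```

```text
27.8667 [ 0.51043098 -0.14744967  0.2076969 ] [ 1.09968433 -0.10016507 -3.60394372] 0.0049649859710138924 [-0.73  0.34  1.97  0.67  0.68 -1.52]
('foot', [0.053, 0.0704, 0.0869], 'tilt', 27.09, 'xzroll', 0.11, 'yawerr', -0.27)
5 rows [0.0, -3.45, 6.31] [-0.016, -0.004, 0.003]
-- at [ 0.509 -0.148  0.136]
```

View pics/c19.png

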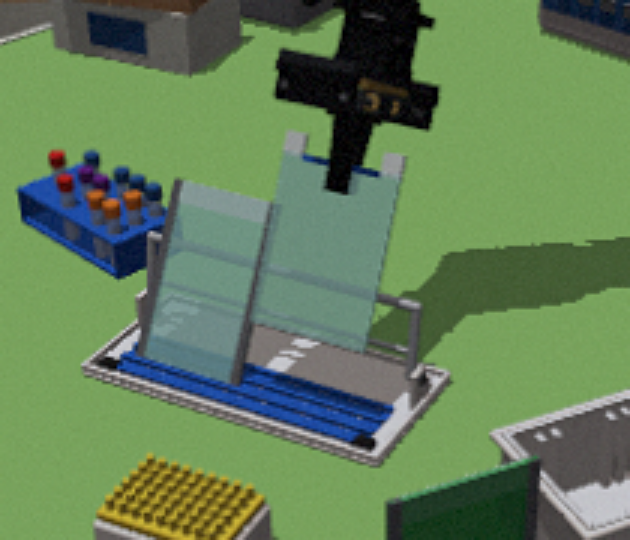

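>>> send_rows(deltas=[{"tx":0,"ty":-0.4,"tz":0.8,"rx":-0.004,"ry":-0.001,"rz":0.001},{"tx":0,"ty":-1.2,"tz":2.2,"rx":-0.008,"ry":-0.002,"rz":0.002},{"tx":0,"ty":-2.2,"tz":4,"rx":-0.012,"ry":-0.003,"rz":0.003},{"tx":0,"ty":-2.9,"tz":5.4,"rx":-0.016,"ry":-0.004,"rz":0.003},{"tx":0,"ty":-3.3,"tz":6,"rx":-0.016,"ry":-0.004,"rz":0.003}])

```text
time: 28.33
position: [0.5084, -0.1474, 0.138]
tool_rot: [0.579, 0.778, 0.194, 0.144]
ft_force: [0.3, 0.8, -2.5]
grip_width: 0.0049
```

>>> send_rows(deltas=[{"tx":0,"ty":0,"tz":0,"rx":0,"ry":0,"rz":0},{"tx":0,"ty":0,"tz":0,"rx":0,"ry":0,"rz":0},{"tx":0,"ty":0,"tz":0,"rx":0,"ry":0,"rz":0}])

```text
time: 28.58
position: [0.5088, -0.148, 0.1397]
tool_rot: [0.579, 0.778, 0.194, 0.146]
ft_force: [-0.4, 0.3, -2.8]
grip_width: 0.0046
```

```bash
python3 - <<'E'
from h import *
o=robot.get_obs();print(o['time'],o['position'],o['ft_force'],o['moment'],o['grip_width']); print(rackpos(o,.1357))
plan([(*foot(.053,.07,.0075,28,.1357),.015)])
s=robot.camera('scene');save('c20',cv2.resize(s['color'][140:290,180:340],None,fx=4,fy=4))
E
```

```text
28.5833 [ 0.50877853 -0.14797098  0.13974925] [-0.42620228  0.27381243 -2.75692654] [-0.21709395  0.57715501  0.0175488 ] 0.00460949483885334
('foot', [0.0534, 0.0697, 0.02], 'tilt', 28.08, 'xzroll', -0.09, 'yawerr', -0.03)
1 rows [0.02, -0.61, 1.09] [0.001, 0.001, 0.001]
-- at [ 0.509 -0.148  0.127]
```

View pics/c20.png

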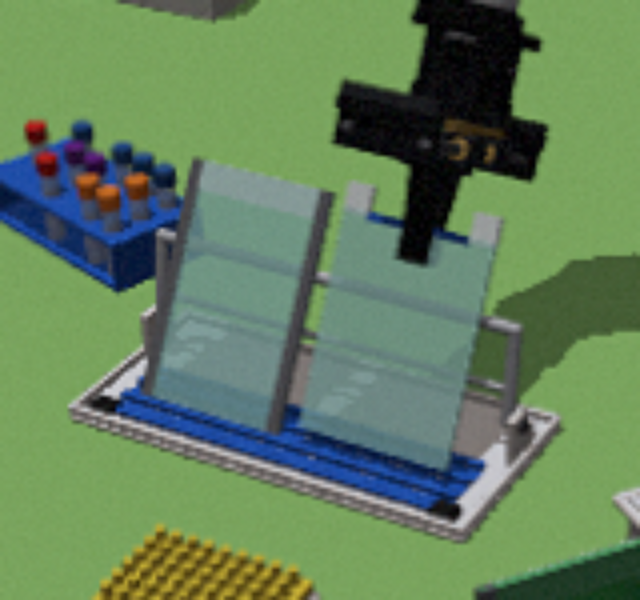

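>>> send_rows(deltas=[{"tx":0,"ty":-0.15,"tz":0.28,"rx":0,"ry":0,"rz":0},{"tx":0,"ty":-0.3,"tz":0.55,"rx":0,"ry":0,"rz":0},{"tx":0,"ty":-0.43,"tz":0.8,"rx":0,"ry":0,"rz":0},{"tx":0,"ty":-0.53,"tz":1,"rx":0,"ry":0,"rz":0},{"tx":0,"ty":-0.53,"tz":1,"rx":0,"ry":0,"rz":0}])

```text
time: 29.05
position: [0.5075, -0.1475, 0.1271]
tool_rot: [0.58, 0.778, 0.194, 0.144]
ft_force: [-0.5, -0.2, -2.9]
grip_width: 0.0046
```

```bash
python3 - <<'E'
from h import *
o=robot.get_obs();print(o['time'],o['position'],o['ft_force'],o['moment'],o['grip_width']); print(rackpos(o,.1357))
E
```

```text
29.05 [ 0.50748736 -0.14751769  0.12707314] [-0.47478575 -0.24947236 -2.90703574] [-0.23829787  0.56810615 -0.05545729] 0.004644704948262255
('foot', [0.0521, 0.0707, 0.0073], 'tilt', 27.99, 'xzroll', 0.08, 'yawerr', 0.04)
```

>>> send_rows(deltas=[{"tx":0,"ty":0,"tz":0.06,"rx":0,"ry":0,"rz":0},{"tx":0,"ty":0,"tz":0.12,"rx":0,"ry":0,"rz":0},{"tx":0,"ty":0,"tz":0.17,"rx":0,"ry":0,"rz":0},{"tx":0,"ty":0,"tz":0.17,"rx":0,"ry":0,"rz":0}])

```text
time: 29.38
position: [0.5079, -0.1474, 0.127]
tool_rot: [0.58, 0.778, 0.194, 0.145]
ft_force: [-8.1, -2.1, 12.7]
grip_width: 0.005
```

```bash
python3 - <<'E'
from h import *
o=robot.get_obs();print(o['time'],o['position'],o['ft_force'],o['moment'],o['grip_width']); print(rackpos(o,.1357))
E
```

```text
29.3833 [ 0.5079369  -0.14739624  0.12702006] [-8.07542653 -2.06818349 12.65535842] [-0.11534038  0.8566629   0.08186045] 0.004950702052035354
('foot', [0.0527, 0.0705, 0.0073], 'tilt', 28.05, 'xzroll', -0.02, 'yawerr', 0.03)
```

>>> send_rows(deltas=[{"tx":0,"ty":0,"tz":-0.06,"rx":0,"ry":0,"rz":0},{"tx":0,"ty":0,"tz":-0.12,"rx":0,"ry":0,"rz":0},{"tx":0,"ty":0,"tz":-0.12,"rx":0,"ry":0,"rz":0}])

```text
time: 29.63
position: [0.5078, -0.1476, 0.127]
tool_rot: [0.58, 0.778, 0.194, 0.144]
ft_force: [-2.6, -1.0, 2.4]
grip_width: 0.0046
```

```bash
python3 - <<'E'
from h import *
o=robot.get_obs();print(o['time'],o['position'],o['ft_force'],o['moment'],o['grip_width']); print(rackpos(o,.1357))
E
```

```text
29.6333 [ 0.5078182  -0.14756167  0.12699461] [-2.59278524 -1.03327136  2.44630895] [-0.2107298   0.61724302 -0.02770558] 0.004628011827808818
('foot', [0.0524, 0.0705, 0.0072], 'tilt', 28.01, 'xzroll', 0.04, 'yawerr', 0.03)
```

Light floor contact. Now tilt about the foot.

>>> send_rows(deltas=[{"tx":0,"ty":-0.12,"tz":0,"rx":-0.009,"ry":0,"rz":0},{"tx":0,"ty":-0.24,"tz":0,"rx":-0.0175,"ry":0,"rz":0},{"tx":0,"ty":-0.35,"tz":0.01,"rx":-0.026,"ry":0,"rz":0},{"tx":0,"ty":-0.35,"tz":0.01,"rx":-0.026,"ry":0,"rz":0}])

```text
time: 29.97
position: [0.505, -0.1486, 0.1251]
tool_rot: [0.579, 0.775, 0.204, 0.152]
ft_force: [-0.8, 0.2, 1.6]
grip_width: 0.0045
```

>>> send_rows(deltas=[{"tx":0,"ty":-0.08,"tz":0,"rx":-0.006,"ry":0,"rz":0},{"tx":0,"ty":-0.16,"tz":0,"rx":-0.012,"ry":0,"rz":0},{"tx":0,"ty":-0.16,"tz":0,"rx":-0.012,"ry":0,"rz":0}])

```text
time: 30.22
position: [0.5041, -0.1488, 0.1246]
tool_rot: [0.577, 0.774, 0.21, 0.156]
ft_force: [2.6, 1.1, -0.4]
grip_width: 0.0049
```

```bash
python3 - <<'E'
from h import *
o=robot.get_obs();print(o['time'],o['position'],o['ft_force'],o['moment'],o['grip_width']); print(rackpos(o,.1357))
w=wristcam();save('w21',w['color'][0:380,100:540])
E
```

```text
30.2167 [ 0.50414486 -0.14879914  0.12455792] [ 2.61364291  1.09063763 -0.41942846] [-0.08707745 -0.07377971  0.06042172] 0.004942133267313928
('foot', [0.0532, 0.0705, 0.0074], 'tilt', 30.27, 'xzroll', 0.08, 'yawerr', 0.04)
```

View pics/w21.png

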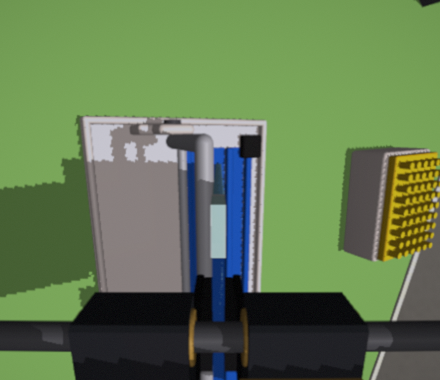

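>>> send_rows(deltas=[{"tx":0,"ty":-0.06,"tz":0,"rx":-0.0045,"ry":0,"rz":0},{"tx":0,"ty":-0.12,"tz":0.02,"rx":-0.009,"ry":0,"rz":0},{"tx":0,"ty":-0.12,"tz":0.02,"rx":-0.009,"ry":0,"rz":0}])

```text
time: 30.52
position: [0.5038, -0.1489, 0.1244]
tool_rot: [0.576, 0.773, 0.214, 0.159]
ft_force: [4.2, 1.7, 3.3]
grip_width: 0.0047
```

```bash
python3 - <<'E'
from h import *
o=robot.get_obs();print(o['time'],o['position'],o['ft_force'],o['moment'],o['grip_width']); print(rackpos(o,.1357))
E
```

```text
30.5167 [ 0.50382184 -0.14891145  0.1243803 ] [4.24515249 1.71380096 3.3103499 ] [ 0.26447255 -0.88578766  0.02724899] 0.004655438939685788
('foot', [0.0541, 0.0705, 0.0079], 'tilt', 30.88, 'xzroll', 0.08, 'yawerr', 0.03)
```

Same signature as the first plate; relax and release.

>>> send_rows(deltas=[{"tx":0,"ty":0.08,"tz":0,"rx":0.006,"ry":0,"rz":0},{"tx":0,"ty":0.08,"tz":0,"rx":0.006,"ry":0,"rz":0}], squeeze=8)

```text
time: 30.68
position: [0.504, -0.1488, 0.1244]
tool_rot: [0.577, 0.774, 0.21, 0.157]
ft_force: [4.4, 1.1, 3.2]
grip_width: 0.0048
```

>>> send_rows(deltas=[{"tx":0,"ty":0,"tz":0,"rx":0,"ry":0,"rz":0},{"tx":0,"ty":0,"tz":0,"rx":0,"ry":0,"rz":0},{"tx":0,"ty":0,"tz":0,"rx":0,"ry":0,"rz":0}], claw=1)

```text
time: 30.93
position: [0.5023, -0.1486, 0.1233]
tool_rot: [0.577, 0.774, 0.209, 0.155]
ft_force: [-0.4, -0.5, 0.3]
grip_width: 0.0094
```

>>> send_rows(deltas=[{"tx":0,"ty":0,"tz":0,"rx":0,"ry":0,"rz":0},{"tx":0,"ty":0,"tz":0,"rx":0,"ry":0,"rz":0},{"tx":0,"ty":0,"tz":0,"rx":0,"ry":0,"rz":0},{"tx":0,"ty":0,"tz":0,"rx":0,"ry":0,"rz":0},{"tx":0,"ty":0,"tz":0,"rx":0,"ry":0,"rz":0}], claw=3)

```text
time: 31.35
position: [0.5031, -0.1487, 0.1238]
tool_rot: [0.577, 0.774, 0.21, 0.156]
ft_force: [-0.2, -0.0, 0.0]
grip_width: 0.0286
```

```bash
python3 - <<'E'
from h import *
o=robot.get_obs();print(o['time'],o['position'],o['ft_force'],o['moment'],o['grip_width']); print(rackpos(o,.1357))
w=wristcam();save('w22',w['color'][0:380,100:540])
E
```

```text
31.35 [ 0.50312753 -0.14874868  0.12384937] [-0.20876054 -0.02414612  0.04739829] [-0.13012983  0.30767056 -0.02567898] 0.028573060806610484
('foot', [0.0524, 0.0708, 0.0067], 'tilt', 30.33, 'xzroll', 0.06, 'yawerr', 0.02)
```

View pics/w22.png

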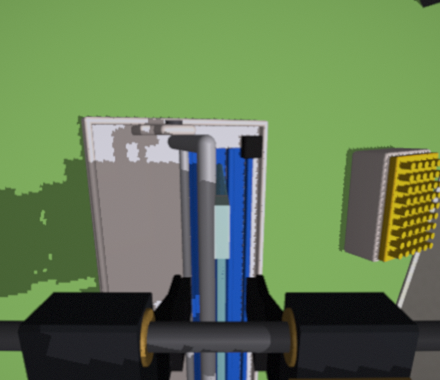

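Plate rests on its own. Retract along the tool axis.

>>> send_rows(deltas=[{"tx":0,"ty":0,"tz":-0.5,"rx":0,"ry":0,"rz":0},{"tx":0,"ty":0,"tz":-2,"rx":0,"ry":0,"rz":0},{"tx":0,"ty":0,"tz":-4.5,"rx":0,"ry":0,"rz":0},{"tx":0,"ty":0,"tz":-7.5,"rx":0,"ry":0,"rz":0},{"tx":0,"ty":0,"tz":-10,"rx":0,"ry":0,"rz":0}])

```text
time: 31.82
position: [0.4537, -0.1631, 0.2112]
tool_rot: [0.577, 0.774, 0.21, 0.155]
ft_force: [0.1, 0.2, 0.5]
grip_width: 0.0302
```

>>> send_rows(deltas=[{"tx":0,"ty":0,"tz":-1.5,"rx":0,"ry":0,"rz":0},{"tx":0,"ty":0,"tz":-2.5,"rx":0,"ry":0,"rz":0},{"tx":0,"ty":0,"tz":-3,"rx":0,"ry":0,"rz":0},{"tx":0,"ty":0,"tz":-3,"rx":0,"ry":0,"rz":0},{"tx":0,"ty":0,"tz":-3,"rx":0,"ry":0,"rz":0}])

```text
time: 32.23
position: [0.4402, -0.1676, 0.2361]
tool_rot: [0.577, 0.774, 0.21, 0.156]
ft_force: [-0.2, 0.4, -1.2]
grip_width: 0.03
```

```bash
python3 - <<'E'
from h import *
o=robot.get_obs();print(o['time'],o['position'],o['ft_force'],o['grip_width'])
s=robot.camera('scene'); im=cv2.resize(s['color'],None,fx=4,fy=4,interpolation=cv2.INTER_CUBIC)
def ln(a,b,col):
    p=proj(s,[rk(*a),rk(*b)])*4+2; cv2.line(im,tuple(int(v) for v in p[0]),tuple(int(v) for v in p[1]),col,1)
for y0 in (-.13,.01):
    th=np.radians(30); 
    ln((.053,y0,.007),(.053,y0+.12,.007),(255,255,0)); ln((.053-.18*.5,y0,.007+.156),(.053-.09,y0+.12,.163),(255,255,0))
for x in(.043,.063): ln((x,-.142,.012),(x,.142,.012),(255,0,0))
cv2.imwrite('pics/c23.png',im[560:1140,700:1360][:,:,::-1])
x=robot.camera('side');save('s23',cv2.resize(x['color'][140:420,170:520],None,fx=2,fy=2))
for n,c in (('plain_mid',s),('notched_mid',s)):
    for d in robot.outline_of(n,'scene')[:5]:
        v,u=np.nonzero(d['pixels']);z=c['z_map'][v,u];m=z>0;W=world(c,np.c_[u,v][m],z[m])-rk(0,0,0);X=W@XR;Y=W@YR;Z=W[:,2]
        g=(abs(Y)<.16)&(X>-.06)&(X<.08)&(Z>.03)
        if g.sum()>200:
            k=np.polyfit(Z[g],X[g],1); print(n,g.sum(),'lean',np.degrees(np.arctan(-k[0])),'x at z=.006',np.polyval(k,.006),'y',np.percentile(Y[g],[2,98]))
E
```

```text
32.2333 [ 0.44024191 -0.1675681   0.23614312] [-0.16046081  0.4145724  -1.17450491] 0.029976682356767547
plain_mid 1877 lean 30.453360901878032 x at z=.006 0.05501202428891416 y [-0.12848414 -0.01166231]
notched_mid 1940 lean 30.136947930621965 x at z=.006 0.0553592354665163 y [0.01029627 0.12764705]
```

View pics/c23.png

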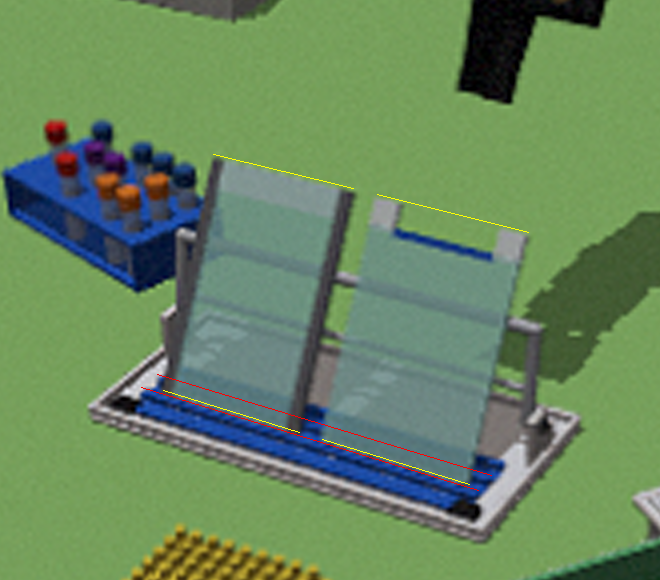

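View pics/s23.png

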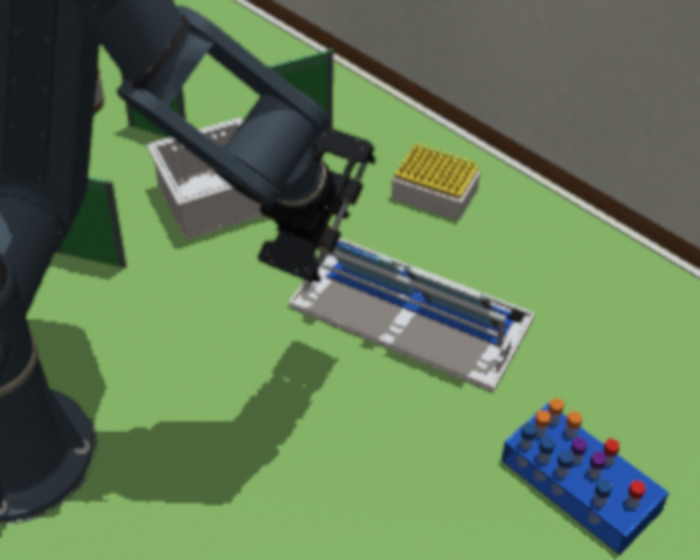

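```bash
python3 - <<'E'
from h import *
print(robot.hand_in())
E
```

```text
the job is handed in; nothing more can be done
None
```

The job is done and handed in at about 32 s of the 72 s allowed. The wire rest is raised, and both plates are leaning against it in the middle groove.

- **Wire rest:** I gripped the cross bar and swung it up until pushing harder no longer moved it. It stayed there when I let go.
- **Plates:** I placed the plain plate at rack y -70 mm and the notched one at +70 mm. Each was lowered until its foot just touched the groove floor, tilted about the foot until it pressed the bar with about 5 N, and only then released.
- **Final check (camera depth):**

| Plate | Lean | Foot at rack x | Spans rack y |
|---|---|---|---|
| Plain | 30.5° | about 55 mm | -128 to -12 mm |
| Notched | 30.1° | about 55 mm | 10 to 128 mm |

  - The middle groove spans 46 to 60 mm.
  - An overlay of the expected plate outlines on the picture matched.
- **Bystanders:** The arm never came near the tip box, brown bottle or tube rack. The tip box and tube rack looked unmoved in the last pictures. The bottle was mostly out of view in the last ones I looked at. The arm ended clear of everything, with wrist force near zero.
- **Disagreements:**
  - My first estimate of the rack position was about 1.7 mm off along rack x. I corrected it from where the bar stopped.
  - The notched plate's first touch on the floor peaked at about 15 N. I eased that to a few newtons before tilting it.

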